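# Set up the lever citrus press and stow its accessories

### The arm

A 7-joint arm with a two-finger parallel gripper is mounted at the origin on the work surface. World frame = base frame: x ahead of the robot, y to its left, z up, the work surface at z = 0. Lengths are in m, angles in rad, forces in N, time in s.
With the tool pointing down it reaches from about 0.425 to 0.875 m from the base axis. Payload 9.9 kg.
Tool frame: the origin (TCP) lies between the finger pads; the fingertips stand 25 mm ahead of it and the grasp point (between the pads) lies 6 mm ahead of it; z points along the fingers, y is the direction in which the jaws open and shut (so a half turn about z gives the same grasp; the last joint's range is limited). The gripper opens to 85 mm and grips with 20 to 120 N. Pads are 22 mm wide; open, the fingers measure 114 mm over their backs; the gripper's body (76 mm by 85 mm) begins 54 mm behind the grasp point. The pads swing forward as they close: fully open they stand 13 mm farther back than shut.
Start: joints at [1.249, 0.576, 0.025, 1.437, -0.015, 1.129, -0.057], TCP at [0.159, -0.656, 0.256] pointing down, gripper open.
Joint ranges: [-2.76, 2.76], [-0.34, 2.15], [-1.52, 1.57], [0.19, 2.46], [-1.09, 4.23], [0.17, 1.99], [-2.82, 2.82]. Speed limits (rad/s): [2.22, 2.22, 3.01, 3.01, 3.14, 3.14, 3.14].

### API

Orientations are given as a rotation vector (axis times angle).
In Python, from plant import manip gives the robot as it stands. The module is installed in compiled form; this text tells all that it offers.
- The arm moves only by the tool step_arm, never from a script. Its argument "deltas" is a list of rows, each an object of numbers: "jaw": the gripper command: -1 is fully open, 1 is shut, values between are in proportion; "dx", "dy", "dz": the shift along the tool's x, y, z in units of 40 mm (1.0 is 40 mm); "rx", "ry", "rz": the turn, a rotation vector about the tool's x, y, z in units of 6 degrees (1.0 is 6 degrees). A call has 1 to 8 rows; each row is the pose to reach, as a shift and turn from the pose commanded when the call began, along the tool's axes at that moment; what a row does not reach only later rows make up. A row lasts 1/8 s, in which the tool goes at most 62.5 mm and 10.7 degrees, less where a joint would pass 70% of its speed; a pose out of reach is approached as far as the arm can. A call with a gripper value outside its range is refused whole. The fingers move at their own pace and stop on an object; "squeeze" is the grip in N (left out, the last holds). Time passes only in rows, so rows that repeat a pose let the fingers close. It gives the time, the measured TCP pose, the force and the opening at its end, in the units of the state.
- manip.observe(): the state, without advancing time (a new reading comes with each control period).
- manip.capture(name): name is "side" or "top"; returns (picture, depth): 480x640x3 uint8, blue, green, red; 480x640 float32, m along the optical axis (not along the pixel's ray), 0 where there is no reading.
- manip.calibration(name): a dict with "intrinsics" (3x3 intrinsics, pixels), "k1" (the pictures are not rectified: a ray, as slopes to the right and down, at radius r is drawn at 1 + k1 r^2 times it, then the intrinsics apply), "R" (3x3) and "t" (3): a world point X has camera coordinates R X + t. Camera axes: x right, y down, z forward; pixel columns grow to the right and rows downward; lengths in m; the calibration is good to about 2 mm. A picture is of the moment at which its call begins. calibration takes no time and is no camera call.
- manip.close_job(): hands the job in, once; it reports no verdict.
The state is a dict: "t": time; "joint_pos": joint angles; "qd": joint speeds; "effort": joint torques, N m; "tool_pos": TCP position; "orientation": TCP orientation; "force": force on the tool from outside, world axes, zero at the start; "moment": the same for the moment, N m; "grip_width": finger opening in m.
Only numpy, scipy, OpenCV 4.12 (cv2) and the standard library are available. Lean on these libraries where they do the work, as an engineer would, in place of code of your own. Each camera call takes 0.05 s, during which the arm holds its last target. There are 200 camera calls.

### The job

Take the white reamer from its wooden draining stand and fit it on the citrus press: feel about the floor of the press's well with its stem until the stem drops into the hole hidden there and the reamer sits fully home, then pull the press arm all the way down to prove that it clears and ease it slowly back up to rest, without letting it snap back. Also press each accessory that is lying on the ledge (round steel cup, oblong white box, square wooden pusher, small black case; some may be missing) fully home into the cut-out of its shape in the grey tray, and leave the mug, mortar, bowls and flask where they stand.

Things in the scene. Friction and masses are not known exactly. Their poses are not given: they have to be found in the camera images.
- press: Fixed lever citrus press of bare aluminium, 112 mm (its x) by 281 mm (its y, from -141 to +140). Origin on the ledge, z up, turned up to 0.15 rad from world axes. A square well with a low rim is at its -y end (centre y = -85 mm); the post with the arm's hinge at its +y end (y = +85 mm), 132 mm high. A seated reamer clears the lowered arm by about 5 mm; one not home blocks it.
- well (a point): Centre of the flat black floor of the press's well, 45 mm above the ledge, axes of the press. Well 76 by 76 mm inside, rim 8 mm above the floor, walls 18 mm thick. In the floor, its centre up to 10 mm off this point (another place each time, not reported), is one round blind hole for the reamer's stem, 24 mm across, 36 mm deep, with a 1.5 mm chamfer.
- lever_hinge (a point): Middle of the arm's hinge axis (along the press's x), 110 mm above the ledge.
- lever (a joint): Angle of the press arm: 0 = upright at rest, grows as it is pulled towards the well (towards the press's -y) and down, hard stop at 1.22 rad (fully down is above 1.12). A spring returns it: 0.25 N m at rest to 1.5 N m when down, about 2 to 9 N at the handle; let go from low down it snaps back at several rad/s.
- lever_grip (a point): Middle of the free side of the arm's round black handle bar (22 mm across, along the press's x), 65 mm to the press's -x side of the arm (bar free from 10 to 85 mm out). It circles the hinge axis at 170 mm: at rest 280 mm above the ledge, straight over the hinge; when down 168 mm up and 160 mm nearer the well end. The bar can turn between fingers that close along the press's y.
- reamer_grip (a point): Where to grip the white plastic reamer: on its axis, on the barrel (38 mm across), 74 mm above the stem's foot and 34 mm above the flange's top; z along the axis, up. When home it is 40 mm above the well floor; with the stem merely standing on the floor, 74 mm. At the start the reamer hangs upright by its flange in the stand.
- stand: Fixed wooden draining stand, 76 by 76 by 38 mm, with a 28 mm hole through it in which the reamer hangs at the start; lift it out straight up by 40 mm or more. Origin at the centre of its underside.
- tray: Fixed grey plastic accessory tray, 130 mm (its x) by 304 mm (its y), 26 mm thick. Origin at the centre of its underside, z up. Four cut-outs in a row along y, each 16 mm deep, straight-sided, 4 mm wider than its accessory in all, with a sprung rubber roller in its +x and in its -x wall that grip the accessory: it takes about 4 to 8 N to push one home past them.
- cut_round (a point): Centre of the mouth (tray's top face) of the round cut-out, 58 mm across, for the steel cup; axes of the tray. Here and below the mouth is 26 mm above the ledge.
- cut_oblong (a point): Centre of the mouth of the oblong cut-out, 88 mm along the tray's x by 48 mm along its y, for the white box; axes of the tray.
- cut_square (a point): Centre of the mouth of the square cut-out, 54 by 54 mm, for the wooden pusher; axes of the tray.
- cut_slim (a point): Centre of the mouth of the smallest cut-out, 64 mm along the tray's x by 44 mm along its y, for the black case; axes of the tray.
- cup_mid (a point): Centre (24 mm up) of the steel pip cup: closed round cylinder 54 mm across, 48 mm tall, foot tapered by 3 mm all round over the lowest 6 mm, 90 g. Home in its cut-out this point is 8 mm above the tray's top and 32 mm of the cup stand proud. May be absent.
- box_mid (a point): Centre (24 mm up) of the white plastic zester box: upright block 84 mm (its x) by 44 mm (its y), 48 mm tall, foot tapered like the cup's, 90 g. Home this point is 8 mm above the tray's top. May be absent.
- pusher_mid (a point): Centre (24 mm up) of the light wooden pusher: upright block 50 by 50 mm, 48 mm tall, foot tapered like the cup's, 80 g; may go in any quarter turn. Home this point is 8 mm above the tray's top. May be absent.
- case_mid (a point): Centre (24 mm up) of the small oblong black plastic case: upright block 60 mm (its x) by 40 mm (its y), 48 mm tall, foot tapered like the cup's, 80 g. Home this point is 8 mm above the tray's top. May be absent.
- reamer: The reamer, 94 mm tall, about 140 g; origin at the centre of its stem's foot. From below: round stem 22 mm across, 34 mm long, foot chamfered 3 mm; flange 46 mm across, 6 mm thick; fluted barrel 38 mm across, 46 mm tall; domed tip 8 mm. Home: the flange lies on the well floor.
- bowls: Bystander: two stacked stainless bowls, 140 mm across, turned upside down to drain, 66 mm tall; origin under the centre.
- flask: Bystander: orange food flask with screw lid, 90 mm across, 175 mm tall; origin under its centre.
- mug: Bystander: white ceramic mug, 80 mm across, 90 mm tall; origin under its centre.
- mortar: Bystander: dark wooden mortar, 96 mm across, 75 mm tall; origin under its centre.
Things that resemble listed ones, but are neither listed nor needed, are in the scene too. Of the things shaped like the part that bears pusher_mid, the wooden one is meant.

How it is judged:
By the outcome, as a careful person would: the job done as asked, in the order asked, and still so for the second after the job is handed in, with the robot touching nothing.
Of cup, box, pusher, case only 3 to 4 are there at a start; the rules pass over those that are not, and their reading is None.
At some moment in a run one of cup, pusher may be knocked a few centimetres aside while the robot is not near it.
It also fails if it takes over 210 s, if anything falls off the work surface, if the arm or the gripper's body presses on something with over 40 N, if the wrist force passes 120 N, or if a joint passes its speed limit or range.

## Working session

There is one attempt and no reset: what is moved stays moved. The work goes in short steps, Python scripts to look and compute and a tool call to move; the robot and the scene stay as the last step left them, time stands still between calls to the robot, and variables do not carry over. Pictures are saved under pics/ and viewed, about 12 in all and at most 16, crops included, and the job is handed in when it is done.

Besides the shell and the picture viewer there is one more tool, called after "Emit:" as name(argument=value, ...) on one line, values as JSON. step_arm: Moves the arm, as the interface text tells. Its arguments: {"type":"object","properties":{"deltas":{"type":"array"},"squeeze":{"type":"number"}},"required":["deltas"]}

```bash
mkdir -p pics; cat > h.py <<'E'
import numpy as np, cv2
from scipy.spatial.transform import Rotation as Ro
from plant import manip
def snap(n,tag):
    p,d=manip.capture(n); cv2.imwrite(f'pics/{tag}.png',p); np.save(f'pics/{tag}.npy',d); return p,d
def ray(n,u,v):
    c=manip.calibration(n);K=np.array(c['intrinsics'])
    x=np.linalg.solve(K,np.array([u,v,1.]));xd=x[:2].copy();q=xd.copy()
    for _ in range(20): q=xd/(1+c['k1']*(q@q))
    return np.array([q[0],q[1],1.]),np.array(c['R']),np.array(c['t'])
def px(n,u,v,z=None,d=None):
    "world point at pixel on plane z, or at depth d"
    r,R,t=ray(n,u,v); o=-R.T@t; w=R.T@r
    return o+w*((z-o[2])/w[2] if z is not None else d)
def cloud(n,d):
    c=manip.calibration(n);K=np.array(c['intrinsics']);k1=c['k1']
    v,u=np.mgrid[0:480,0:640]; x=np.stack([u.ravel(),v.ravel(),np.ones(u.size)]);x=np.linalg.solve(K,x)[:2];q=x.copy()
    for _ in range(20): q=x/(1+k1*(q**2).sum(0))
    P=np.vstack([q,np.ones(u.size)])*d.ravel()
    return (np.array(c['R']).T@(P-np.array(c['t'])[:,None])).T.reshape(480,640,3)
def proj(n,X):
    c=manip.calibration(n);p=np.array(c['R'])@X+c['t'];q=p[:2]/p[2];q=q*(1+c['k1']*(q@q));return (np.array(c['intrinsics'])@[*q,1])[:2]
def st():
    s=manip.observe();R=Ro.from_rotvec(s['orientation']).as_matrix()
    print('t',round(s['t'],2),'tcp',np.round(s['tool_pos'],4),'F',np.round(s['force'],1),'w',round(s['grip_width'],4),'q',np.round(s['joint_pos'],2));print('x',R[:,0].round(3),'y',R[:,1].round(3));return s,R
def go(X,yaw=None):
    "print units to TCP target X; yaw=desired world angle of tool y (mod pi), tool kept down"
    s,R=st(); print('d',np.round(R.T@(np.array(X)-s['tool_pos'])/.04,2))
    if yaw is not None:
        best=None
        for k in (0,np.pi):
            y=np.array([np.cos(yaw+k),np.sin(yaw+k),0]);z=np.array([0,0,-1.]);T=np.column_stack([np.cross(y,z),y,z])
            rv=Ro.from_matrix(R.T@T).as_rotvec()
            print('r',np.round(rv/np.radians(6),2))
E
cat > a.py <<'E'
from h import *
st()
for n in('side','top'):
    snap(n,n+'0');c=manip.calibration(n);print(n,np.round(c['intrinsics'],1).tolist(),c['k1'],(-np.array(c['R']).T@c['t']).round(3),np.array(c['R'])[2].round(2))
E
python3 a.py
```

```text
t 0.0 tcp [ 0.1589 -0.6556  0.2555] F [-0.6  0.7 -1.2] w 0.0855 q [ 1.25  0.58  0.02  1.44 -0.01  1.13 -0.06]
x [ 0.972  0.236 -0.   ] y [ 0.236 -0.972 -0.002]
side [[541.3, 0.0, 317.8], [0.0, 541.3, 243.3], [0.0, 0.0, 1.0]] 0.04765291781973738 [0.239 1.081 1.348] [ 0.16 -0.66 -0.73]
top [[502.0, 0.0, 325.6], [0.0, 502.0, 246.3], [0.0, 0.0, 1.0]] 0.010674342362335915 [0.231 0.022 1.305] [ 0.2  -0.03 -0.98]
```

View pics/top0.png

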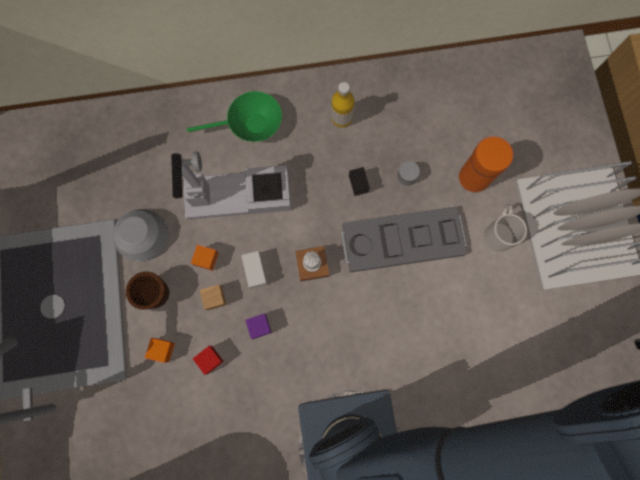

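View pics/side0.png

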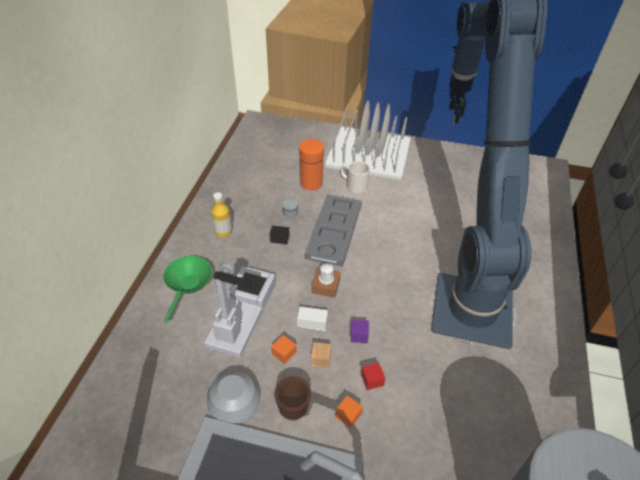

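The top view shows the cup at (409,172), black case at (359,181), white box at (255,268) and light-wood pusher at (212,296). The pusher could be confused with the orange cubes at (204,257) and (159,350), the red one at (207,360) and the purple one at (259,326). The reamer in its stand is at (312,262), the tray at (405,238), the press at (237,190) with its well at (267,186), and the bar at (177,175). All four accessories appear present. I'll check the choices in one close crop and measure from depth.

```bash
cat > m.py <<'E'
from h import *
import sys
p=cv2.imread('pics/top0.png');d=np.load('pics/top0.npy');C=cloud('top',d)
cv2.imwrite('pics/crop1.png',cv2.resize(p[140:370,140:480],None,fx=2.35,fy=2.35,interpolation=cv2.INTER_CUBIC))
def rect(name,u,v,zlo,zhi,r=45):
    m=np.zeros((480,640),np.uint8);z=C[...,2];m[(z>zlo)&(z<zhi)&(d>0)]=1
    n,l=cv2.connectedComponents(m,connectivity=4);k=l[v,u]
    P=C[l==k];(c,s,a)=cv2.minAreaRect((P[:,:2]*1000).astype(np.float32));print(name,'n',len(P),'c',np.round(c,1),'size',np.round(s,1),'ang',round(a,1),'z',np.median(P[:,2]).round(4),'lab',k)
rect('cup',409,172,.038,.06);rect('case',359,181,.038,.06);rect('box',255,268,.038,.06);rect('pusher',212,296,.038,.06)
rect('tray',405,253,.018,.034);rect('stand',300,274,.03,.045);rect('reamer',312,262,.055,.2)
rect('wellfloor',267,186,.038,.049);rect('bar',177,180,.2,.33);rect('rim',285,186,.05,.06)
for n,u,v in(('round',361,244),('obl',392,240),('sq',421,236),('slim',450,232)):print(n,px('top',u,v,.026).round(4),C[v,u].round(3))
for n,u,v in(('mug',510,229),('flask',490,155),('bowls',140,234),('mortar',147,290)):print(n,C[v,u].round(3))
E
python3 m.py
```

```text
cup n 333 c [ 654.3 -262.3] size [52.8 53.5] ang 11.1 z 0.0469 lab 23
case n 357 c [ 653.1 -129.7] size [63.4 41. ] ang 6.6 z 0.0467 lab 27
box n 585 c [459.1 175.6] size [85.7 44.3] ang 5.5 z 0.0469 lab 102
pusher n 418 c [404.8 287.5] size [50.7 50.9] ang 6.6 z 0.0471 lab 160
tray n 4213 c [ 482.9 -220.2] size [320.1 132.2] ang 89.5 z 0.0251 lab 314
stand n 628 c [453.4  26.4] size [77.3 75.8] ang 1.1 z 0.0374 lab 424
reamer n 217 c [453.4  26.4] size [36.9 37.9] ang 67.5 z 0.0918 lab 91
wellfloor n 302031 c [ 698.7 -185.9] size [1527.7 2858.5] ang 0.1 z -0.0001 lab 0
bar n 777 c [644.  265.6] size [ 57.2 103.2] ang 86.8 z 0.2828 lab 1
rim n 439 c [666.3 112.2] size [111.3 112.5] ang 86.1 z 0.0526 lab 19
round [ 0.484  -0.1078  0.026 ] [ 0.488 -0.11   0.005]
obl [ 0.4821 -0.1894  0.026 ] [ 0.485 -0.192  0.01 ]
sq [ 0.481 -0.266  0.026] [ 0.484 -0.27   0.009]
slim [ 0.4799 -0.3428  0.026 ] [ 0.484 -0.349  0.006]
mug [ 0.467 -0.507  0.007]
flask [ 0.622 -0.433  0.172]
bowls [0.587 0.444 0.067]
mortar [0.452 0.457 0.012]
```

View pics/crop1.png

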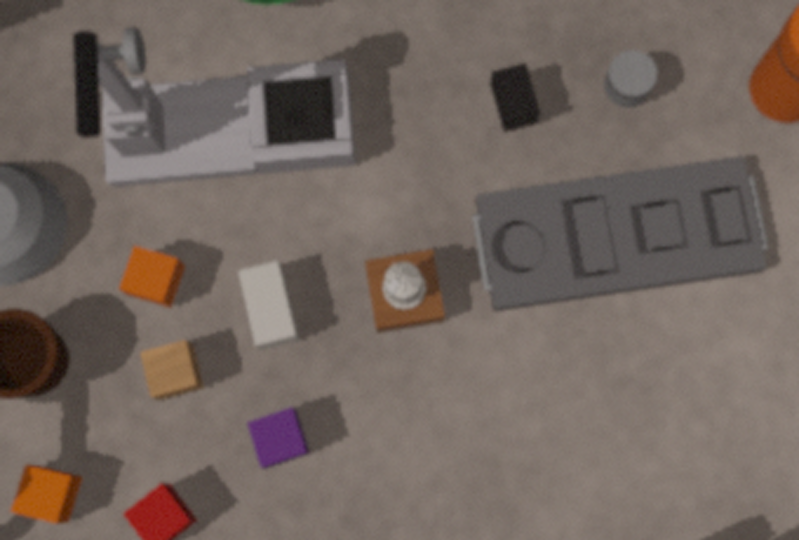

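The crop confirms it: wooden pusher at full-frame pixel (212,296) (orange, red and purple are decoys), all four accessories present, cut-outs in the order round, oblong, square, slim. Next I'll refine the tray and press, and compute the reach.

```bash
cat > m2.py <<'E'
from h import *
d=np.load('pics/top0.npy');C=cloud('top',d);z=C[...,2]
# cut-outs: image region enclosed by tray top, projected to mouth plane
top=((z>.0215)&(z<.032)).astype(np.uint8)
cs,h=cv2.findContours(top,cv2.RETR_CCOMP,cv2.CHAIN_APPROX_NONE)
for i,c in enumerate(cs):
    if h[0][i][3]>=0 and cv2.contourArea(c)>150:
        m=c[:,0,:].mean(0)
        if 340<m[0]<470 and 210<m[1]<270:
            P=np.array([px('top',u,v,.026)[:2]*1000 for u,v in c[:,0]],np.float32);r=cv2.minAreaRect(P);print('slot',m.round(),np.round(r[0],1),np.round(r[1],1),round(r[2],1))
P=C[155:270,335:475].reshape(-1,3);P=P[(P[:,2]>.022)&(P[:,2]<.03)&(P[:,0]<.56)]
P=P[(P[:,1]>-.37)&(P[:,1]<-.07)];e=[]
for y in np.arange(-.36,-.08,.01):
    Q=P[abs(P[:,1]-y)<.004];e.append((y,Q[:,0].min(),Q[:,0].max()))
e=np.array(e);print('tray dx/dy',np.polyfit(e[:,0],e[:,1],1)[0].round(4),np.polyfit(e[:,0],e[:,2],1)[0].round(4),'midx@-.22',(np.polyval(np.polyfit(e[:,0],e[:,1:].mean(1),1),-.22)).round(4))
W=C[150:225,165:300].reshape(-1,3)
B=W[W[:,2]>.262];print('bar',len(B),B.min(0).round(3),B.max(0).round(3));(c,s,a)=cv2.minAreaRect((B[:,:2]*1000).astype(np.float32));print(c,s,a)
F=W[(W[:,2]>.038)&(W[:,2]<.049)&(W[:,1]<.17)];(c,s,a)=cv2.minAreaRect((F[:,:2]*1000).astype(np.float32));print('floor',len(F),c,s,a)
L=W[(W[:,2]>.008)&(W[:,2]<.03)];print('base',len(L),np.median(L[:,2]),cv2.minAreaRect((W[W[:,2]>.008][:,:2]*1000).astype(np.float32)))
go([.45,-.35,.256],np.radians(86.1))
go([.4534,.0264,.20],np.radians(86.1))
E
python3 m2.py
```

```text
slot [360. 244.] [ 483.1 -106.3] [59.1 63.8] 36.2
slot [420. 236.] [ 481.3 -263.3] [60.6 62.1] 88.1
slot [391. 240.] [ 484.5 -184.8] [98.4 56.5] 1.5
slot [449. 231.] [ 480.7 -340.3] [51.7 70.5] 89.5
tray dx/dy 0.0076 0.0085 midx@-.22 0.4825
bar 682 [0.231 0.022 0.262] [0.694 0.296 1.305]
(451.05548095703125, 176.2431640625) (527.9973754882812, 96.52162170410156) 24.675086975097656
floor 951 (667.8169555664062, 112.3276596069336) (111.94307708740234, 114.4985580444336) 86.4746322631836
base 1867 0.025944684811432618 ((482.2322998046875, 181.39120483398438), (505.7176513671875, 312.240478515625), 0.7037534713745117)
t 0.1 tcp [ 0.1589 -0.6557  0.2555] F [ 0.7  0.1 -0. ] w 0.0853 q [ 1.25  0.58  0.02  1.44 -0.01  1.13 -0.06]
x [ 0.972  0.236 -0.   ] y [ 0.236 -0.972 -0.002]
d [ 8.87 -5.71 -0.  ]
r [-0.000e+00 -2.000e-02 -2.708e+01]
r [-0.01  0.    2.92]
t 0.1 tcp [ 0.1589 -0.6557  0.2555] F [ 0.7  0.1 -0. ] w 0.0853 q [ 1.25  0.58  0.02  1.44 -0.01  1.13 -0.06]
x [ 0.972  0.236 -0.   ] y [ 0.236 -0.972 -0.002]
d [ 11.17 -14.83   1.41]
r [-0.000e+00 -2.000e-02 -2.708e+01]
r [-0.01  0.    2.92]
```

Emit:
step_arm(deltas=[{"jaw": -1,"dx": 8.87,"dy": -5.71,"dz": 0,"rz": 2.92},{"jaw": -1,"dx": 8.87,"dy": -5.71,"dz": 0,"rz": 2.92},{"jaw": -1,"dx": 8.87,"dy": -5.71,"dz": 0,"rz": 2.92},{"jaw": -1,"dx": 8.87,"dy": -5.71,"dz": 0,"rz": 2.92},{"jaw": -1,"dx": 8.87,"dy": -5.71,"dz": 0,"rz": 2.92},{"jaw": -1,"dx": 8.87,"dy": -5.71,"dz": 0,"rz": 2.92},{"jaw": -1,"dx": 11.17,"dy": -14.83,"dz": 1.41,"rz": 2.92},{"jaw": -1,"dx": 11.17,"dy": -14.83,"dz": 1.41,"rz": 2.92}])

```text
$.deltas[0]: bad value
```

```bash
python3 -c "
from h import *
go([.4534,.0264,.20],np.radians(86.1))"
```

```text
t 0.1 tcp [ 0.1589 -0.6557  0.2555] F [ 0.7  0.1 -0. ] w 0.0853 q [ 1.25  0.58  0.02  1.44 -0.01  1.13 -0.06]
x [ 0.972  0.236 -0.   ] y [ 0.236 -0.972 -0.002]
d [ 11.17 -14.83   1.41]
r [-0.000e+00 -2.000e-02 -2.708e+01]
r [-0.01  0.    2.92]
```

Emit:
step_arm(deltas=[{"jaw": -1,"dx": 8.87,"dy": -5.71,"dz": 0,"rx": 0,"ry": 0,"rz": 2.92}])

```text
t: 0.22
tool_pos: [0.1975, -0.613, 0.2552]
orientation: [3.14, 0.062, -0.004]
force: [2.7, -0.2, 0.2]
grip_width: 0.0856
```

```bash
python3 -c "
from h import *
go([.45,-.30,.256],np.radians(86.1));go([.4534,.0264,.17],np.radians(86.1))"
```

```text
t 0.23 tcp [ 0.1975 -0.613   0.2552] F [ 2.7 -0.2  0.2] w 0.0856 q [ 1.14  0.53  0.08  1.53 -0.04  1.08 -0.31]
x [ 0.999  0.04  -0.003] y [ 0.04  -0.999  0.001]
d [ 6.62 -7.57 -0.04]
r [-4.000e-02  1.000e-02 -2.897e+01]
r [0.01 0.03 1.03]
t 0.23 tcp [ 0.1975 -0.613   0.2552] F [ 2.7 -0.2  0.2] w 0.0856 q [ 1.14  0.53  0.08  1.53 -0.04  1.08 -0.31]
x [ 0.999  0.04  -0.003] y [ 0.04  -0.999  0.001]
d [  7.03 -15.72   2.1 ]
r [-4.000e-02  1.000e-02 -2.897e+01]
r [0.01 0.03 1.03]
```

Emit:
step_arm(deltas=[{"jaw": -1,"dx": 6.6,"dy": -7.6,"dz": 0,"rx": 0,"ry": 0,"rz": 1.03},{"jaw": -1,"dx": 6.6,"dy": -7.6,"dz": 0,"rx": 0,"ry": 0,"rz": 1.03},{"jaw": -1,"dx": 6.6,"dy": -7.6,"dz": 0,"rx": 0,"ry": 0,"rz": 1.03},{"jaw": -1,"dx": 6.6,"dy": -7.6,"dz": 0,"rx": 0,"ry": 0,"rz": 1.03},{"jaw": -1,"dx": 6.6,"dy": -7.6,"dz": 0,"rx": 0,"ry": 0,"rz": 1.03},{"jaw": -1,"dx": 6.6,"dy": -7.6,"dz": 0,"rx": 0,"ry": 0,"rz": 1.03},{"jaw": -1,"dx": 6.6,"dy": -7.6,"dz": 0,"rx": 0,"ry": 0,"rz": 1.03},{"jaw": -1,"dx": 7.03,"dy": -15.72,"dz": 2.1,"rx": 0,"ry": 0,"rz": 1.03}])

```text
t: 1.23
tool_pos: [0.4524, -0.2337, 0.2408]
orientation: [3.139, -0.093, 0.004]
force: [0.9, 0.2, -0.3]
grip_width: 0.0853
```

```bash
python3 -c "
from h import *
go([.4534,.0264,.17],np.radians(86.1))"
```

```text
t 1.23 tcp [ 0.4524 -0.2337  0.2408] F [ 0.9  0.2 -0.3] w 0.0853 q [ 0.37  0.35  0.02  1.89 -0.01  0.9  -1.24]
x [ 0.998 -0.059  0.003] y [-0.059 -0.998  0.002]
d [-0.36 -6.5   1.76]
r [ 4.000e-02  2.000e-02 -2.991e+01]
r [ 0.01 -0.02  0.09]
```

Emit:
step_arm(deltas=[{"jaw": -1,"dx": -0.36,"dy": -6.5,"dz": 1.76,"rx": 0,"ry": 0,"rz": 0.09},{"jaw": -1,"dx": -0.36,"dy": -6.5,"dz": 1.76,"rx": 0,"ry": 0,"rz": 0.09},{"jaw": -1,"dx": -0.36,"dy": -6.5,"dz": 1.76,"rx": 0,"ry": 0,"rz": 0.09},{"jaw": -1,"dx": -0.36,"dy": -6.5,"dz": 1.76,"rx": 0,"ry": 0,"rz": 0.09},{"jaw": -1,"dx": -0.36,"dy": -6.5,"dz": 1.76,"rx": 0,"ry": 0,"rz": 0.09},{"jaw": -1,"dx": -0.36,"dy": -6.5,"dz": 1.76,"rx": 0,"ry": 0,"rz": 0.09},{"jaw": -1,"dx": -0.36,"dy": -6.5,"dz": 1.76,"rx": 0,"ry": 0,"rz": 0.09}])

```text
t: 2.1
tool_pos: [0.4513, 0.0259, 0.1704]
orientation: [3.139, -0.107, -0.0]
force: [0.6, 0.4, 0.4]
grip_width: 0.0853
```

```bash
python3 -c "
from h import *
go([.4534,.0264,.084],np.radians(86.1))
p,d=snap('side','s1');cv2.imwrite('pics/s1c.png',cv2.resize(p[170:370,230:430],None,fx=3,fy=3))
x=proj('side',np.array([.4534,.0264,.098]));print(x)
C=cloud('side',d);P=C[255:285,310:345].reshape(-1,3);P=P[(P[:,2]>.085)&(P[:,2]<.11)];print(len(P),P.mean(0),P.max(0),P.min(0))"
```

```text
t 2.1 tcp [0.4513 0.0259 0.1704] F [0.6 0.4 0.4] w 0.0853 q [-0.13  0.36 -0.04  2.11  0.02  0.66 -1.83]
x [ 0.998 -0.068 -0.   ] y [-0.068 -0.998  0.001]
d [ 0.05 -0.02  2.16]
r [ 0.e+00 -1.e-02  3.e+01]
r [ 0.01  0.   -0.  ]
[328.25464236 266.04262666]
95 [0.45866239 0.03409531 0.09307684] [0.47818947 0.04832477 0.1029535 ] [0.44004646 0.01050414 0.0856068 ]
```

View pics/s1c.png

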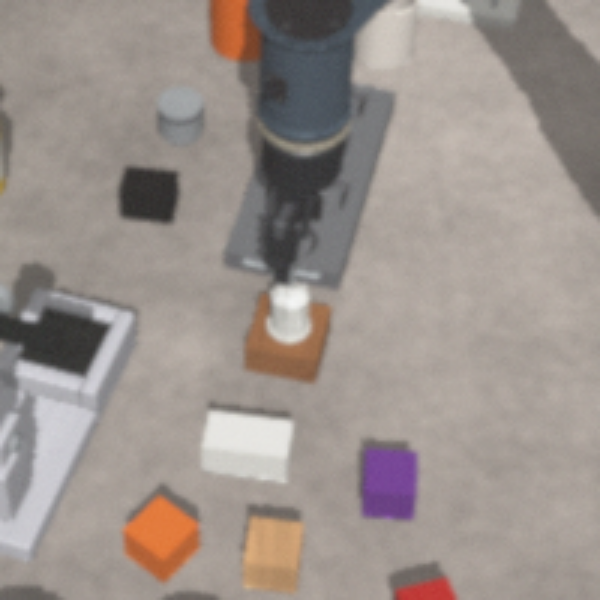

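The side crop shows the open gripper above the reamer (crop (290,310)) in its stand, clear of everything else. I'll descend and grip.

Emit:
step_arm(deltas=[{"jaw": -1,"dx": 0.1,"dy": -0.03,"dz": 1.1,"rx": 0,"ry": 0,"rz": 0},{"jaw": -1,"dx": 0.1,"dy": -0.03,"dz": 2.16,"rx": 0,"ry": 0,"rz": 0},{"jaw": -1,"dx": 0.1,"dy": -0.03,"dz": 2.16,"rx": 0,"ry": 0,"rz": 0},{"jaw": 1,"dx": 0.1,"dy": -0.03,"dz": 2.16,"rx": 0,"ry": 0,"rz": 0},{"jaw": 1,"dx": 0.1,"dy": -0.03,"dz": 2.16,"rx": 0,"ry": 0,"rz": 0},{"jaw": 1,"dx": 0.1,"dy": -0.03,"dz": 2.16,"rx": 0,"ry": 0,"rz": 0},{"jaw": 1,"dx": 0.1,"dy": -0.03,"dz": 2.16,"rx": 0,"ry": 0,"rz": 0},{"jaw": 1,"dx": 0.1,"dy": -0.03,"dz": 2.16,"rx": 0,"ry": 0,"rz": 0}], squeeze=60)

```text
t: 3.15
tool_pos: [0.4561, 0.028, 0.0854]
orientation: [-3.139, 0.106, -0.004]
force: [-2.5, -0.7, 12.1]
grip_width: 0.0365
```

Emit:
step_arm(deltas=[{"jaw": 1,"dx": 0,"dy": 0,"dz": 0,"rx": 0,"ry": 0,"rz": 0},{"jaw": 1,"dx": 0,"dy": 0,"dz": 0,"rx": 0,"ry": 0,"rz": 0},{"jaw": 1,"dx": 0,"dy": 0,"dz": 0,"rx": 0,"ry": 0,"rz": 0},{"jaw": 1,"dx": 0,"dy": 0,"dz": -1,"rx": 0,"ry": 0,"rz": 0},{"jaw": 1,"dx": 0,"dy": 0,"dz": -2,"rx": 0,"ry": 0,"rz": 0},{"jaw": 1,"dx": 0,"dy": 0,"dz": -2.5,"rx": 0,"ry": 0,"rz": 0},{"jaw": 1,"dx": 0,"dy": 0,"dz": -2.5,"rx": 0,"ry": 0,"rz": 0}])

```text
t: 4.03
tool_pos: [0.4561, 0.0281, 0.1856]
orientation: [-3.139, 0.105, -0.006]
force: [0.2, -0.7, -2.0]
grip_width: 0.0367
```

```bash
python3 -c "
from h import *
go([.667,.112,.185],np.radians(86.1))"
```

```text
t 4.03 tcp [0.4561 0.0281 0.1856] F [ 0.2 -0.7 -2. ] w 0.0367 q [-0.13  0.35 -0.04  2.09  0.02  0.7  -1.83]
x [ 0.998 -0.067  0.004] y [-0.067 -0.998 -0.001]
d [ 5.12 -2.45  0.04]
r [ 6.000e-02 -1.000e-02 -2.999e+01]
r [-0.01 -0.04  0.01]
```

Emit:
step_arm(deltas=[{"jaw": 1,"dx": 5.12,"dy": -2.45,"dz": 0,"rx": 0,"ry": -0.04,"rz": 0},{"jaw": 1,"dx": 5.12,"dy": -2.45,"dz": 0,"rx": 0,"ry": -0.04,"rz": 0},{"jaw": 1,"dx": 5.12,"dy": -2.45,"dz": 0,"rx": 0,"ry": -0.04,"rz": 0},{"jaw": 1,"dx": 5.12,"dy": -2.45,"dz": 0,"rx": 0,"ry": -0.04,"rz": 0},{"jaw": 1,"dx": 5.12,"dy": -2.45,"dz": 0.5,"rx": 0,"ry": -0.04,"rz": 0},{"jaw": 1,"dx": 5.12,"dy": -2.45,"dz": 0.9,"rx": 0,"ry": -0.04,"rz": 0},{"jaw": 1,"dx": 5.12,"dy": -2.45,"dz": 1.3,"rx": 0,"ry": -0.04,"rz": 0},{"jaw": 1,"dx": 5.12,"dy": -2.45,"dz": 1.3,"rx": 0,"ry": -0.04,"rz": 0}])

```text
t: 5.03
tool_pos: [0.665, 0.1116, 0.1302]
orientation: [3.139, -0.105, -0.011]
force: [-0.9, -0.2, -1.5]
grip_width: 0.0364
```

```bash
python3 -c "
from h import *
go([.667,.112,.126],np.radians(86.1))
p,d=snap('side','s2');cv2.imwrite('pics/s2c.png',cv2.resize(p[210:370,180:340],None,fx=3.7,fy=3.7))
p,d=snap('top','t2');cv2.imwrite('pics/t2c.png',cv2.resize(p[130:230,160:310],None,fx=5,fy=5))
for X in([.667,.112,.045],):print(proj('side',np.array(X)))"
```

```text
t 5.03 tcp [0.665  0.1116 0.1302] F [-0.9 -0.2 -1.5] w 0.0364 q [-0.21  0.69 -0.04  1.58  0.03  0.88 -1.9 ]
x [ 0.998 -0.067 -0.007] y [-0.067 -0.998  0.001]
d [ 0.05 -0.01  0.11]
r [-1.100e-01  1.000e-02 -2.999e+01]
r [0.01 0.07 0.01]
[253.60137173 284.13184147]
```

View pics/s2c.png

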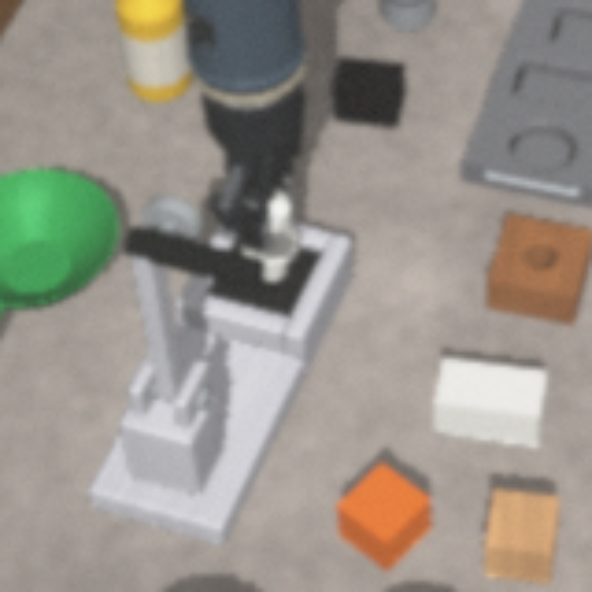

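The stem foot is at full-frame (253.8,285.1) and the well centre should project to (253.6,284.1), so it is over the middle of the well floor. Next is a gentle touch-down.

Emit:
step_arm(deltas=[{"jaw": 1,"dx": 0.05,"dy": 0,"dz": 0.05,"rx": 0,"ry": 0.07,"rz": 0},{"jaw": 1,"dx": 0.05,"dy": 0,"dz": 0.1,"rx": 0,"ry": 0.07,"rz": 0},{"jaw": 1,"dx": 0.05,"dy": 0,"dz": 0.14,"rx": 0,"ry": 0.07,"rz": 0},{"jaw": 1,"dx": 0.05,"dy": 0,"dz": 0.14,"rx": 0,"ry": 0.07,"rz": 0}])

```text
t: 5.62
tool_pos: [0.6683, 0.112, 0.1265]
orientation: [-3.14, 0.105, -0.006]
force: [-1.0, 0.7, 1.2]
grip_width: 0.0364
```

Emit:
step_arm(deltas=[{"jaw": 1,"dx": 0,"dy": 0,"dz": 0.03,"rx": 0,"ry": 0,"rz": 0},{"jaw": 1,"dx": 0,"dy": 0,"dz": 0.03,"rx": 0,"ry": 0,"rz": 0}])

```text
t: 5.88
tool_pos: [0.6686, 0.112, 0.1264]
orientation: [-3.14, 0.105, -0.007]
force: [-2.6, -0.4, 9.2]
grip_width: 0.0365
```

Contact came at z = 0.1264 as predicted for the stem standing on the floor, at about 8 N/mm. I'll search on a 7 mm ring under light pressure.

Emit:
step_arm(deltas=[{"jaw": 1,"dx": 0.14,"dy": 0,"dz": 0,"rx": 0,"ry": 0,"rz": 0},{"jaw": 1,"dx": 0.14,"dy": 0,"dz": 0,"rx": 0,"ry": 0,"rz": 0}])

```text
t: 6.12
tool_pos: [0.6738, 0.1118, 0.1263]
orientation: [-3.139, 0.105, -0.005]
force: [-3.9, -0.9, 10.4]
grip_width: 0.0363
```

Emit:
step_arm(deltas=[{"jaw": 1,"dx": -0.056,"dy": 0.124,"dz": 0,"rx": 0,"ry": 0,"rz": 0},{"jaw": 1,"dx": -0.056,"dy": 0.124,"dz": 0,"rx": 0,"ry": 0,"rz": 0}])

```text
t: 6.38
tool_pos: [0.6721, 0.1079, 0.1264]
orientation: [-3.138, 0.104, -0.009]
force: [0.7, 2.0, 6.7]
grip_width: 0.0366
```

Emit:
step_arm(deltas=[{"jaw": 1,"dx": -0.124,"dy": 0.051,"dz": 0,"rx": 0,"ry": 0,"rz": 0},{"jaw": 1,"dx": -0.124,"dy": 0.051,"dz": 0,"rx": 0,"ry": 0,"rz": 0}])

```text
t: 6.62
tool_pos: [0.6674, 0.1057, 0.1264]
orientation: [-3.138, 0.105, -0.011]
force: [3.4, 2.1, 5.8]
grip_width: 0.0369
```

Emit:
step_arm(deltas=[{"jaw": 1,"dx": -0.124,"dy": -0.051,"dz": 0,"rx": 0,"ry": 0,"rz": 0},{"jaw": 1,"dx": -0.124,"dy": -0.051,"dz": 0,"rx": 0,"ry": 0,"rz": 0}])

```text
t: 6.88
tool_pos: [0.6628, 0.1072, 0.1264]
orientation: [-3.14, 0.106, -0.011]
force: [2.3, -0.5, 5.8]
grip_width: 0.0363
```

Emit:
step_arm(deltas=[{"jaw": 1,"dx": -0.051,"dy": -0.124,"dz": 0.015,"rx": 0,"ry": 0,"rz": 0},{"jaw": 1,"dx": -0.051,"dy": -0.124,"dz": 0.015,"rx": 0,"ry": 0,"rz": 0}])

```text
t: 7.12
tool_pos: [0.6614, 0.1107, 0.1262]
orientation: [3.138, -0.107, 0.012]
force: [2.2, -3.9, 10.2]
grip_width: 0.0364
```

Emit:
step_arm(deltas=[{"jaw": 1,"dx": 0.051,"dy": -0.124,"dz": 0,"rx": 0,"ry": 0,"rz": 0},{"jaw": 1,"dx": 0.051,"dy": -0.124,"dz": 0,"rx": 0,"ry": 0,"rz": 0}])

```text
t: 7.38
tool_pos: [0.663, 0.1151, 0.1259]
orientation: [3.137, -0.107, 0.009]
force: [0.4, -4.9, 12.1]
grip_width: 0.0367
```

Emit:
step_arm(deltas=[{"jaw": 1,"dx": 0.124,"dy": -0.051,"dz": 0,"rx": 0,"ry": 0,"rz": 0},{"jaw": 1,"dx": 0.124,"dy": -0.051,"dz": 0,"rx": 0,"ry": 0,"rz": 0}])

```text
t: 7.62
tool_pos: [0.6668, 0.1183, 0.1245]
orientation: [3.139, -0.106, 0.004]
force: [-0.4, 0.4, -1.6]
grip_width: 0.0365
```

Emit:
step_arm(deltas=[{"jaw": 1,"dx": 0.124,"dy": 0.051,"dz": 0,"rx": 0,"ry": 0,"rz": 0},{"jaw": 1,"dx": 0.124,"dy": 0.051,"dz": 0,"rx": 0,"ry": 0,"rz": 0}])

```text
t: 7.88
tool_pos: [0.6714, 0.1167, 0.1239]
orientation: [3.14, -0.105, 0.002]
force: [-1.8, 1.1, 0.0]
grip_width: 0.0363
```

It dropped at about (0.667–0.671, 0.118). I'll press down there and follow the lateral force.

Emit:
step_arm(deltas=[{"jaw": 1,"dx": -0.03,"dy": -0.06,"dz": 0.03,"rx": 0,"ry": 0,"rz": 0},{"jaw": 1,"dx": -0.03,"dy": -0.06,"dz": 0.06,"rx": 0,"ry": 0,"rz": 0}])

```text
t: 8.12
tool_pos: [0.6705, 0.1188, 0.1217]
orientation: [3.139, -0.105, 0.004]
force: [-1.3, -1.7, -1.0]
grip_width: 0.0362
```

Emit:
step_arm(deltas=[{"jaw": 1,"dx": 0,"dy": 0,"dz": 0.03,"rx": 0,"ry": 0,"rz": 0},{"jaw": 1,"dx": 0,"dy": 0,"dz": 0.05,"rx": 0,"ry": 0,"rz": 0}])

```text
t: 8.38
tool_pos: [0.6706, 0.1188, 0.1199]
orientation: [3.139, -0.106, 0.004]
force: [-2.6, -1.7, 0.1]
grip_width: 0.0363
```

Emit:
step_arm(deltas=[{"jaw": 1,"dx": -0.01,"dy": 0.01,"dz": 0.12,"rx": 0,"ry": 0,"rz": 0},{"jaw": 1,"dx": -0.01,"dy": 0.01,"dz": 0.22,"rx": 0,"ry": 0,"rz": 0},{"jaw": 1,"dx": -0.01,"dy": 0.01,"dz": 0.3,"rx": 0,"ry": 0,"rz": 0}])

```text
t: 8.75
tool_pos: [0.6702, 0.1186, 0.1076]
orientation: [3.14, -0.105, 0.004]
force: [-2.5, -2.1, 0.4]
grip_width: 0.0365
```

Emit:
step_arm(deltas=[{"jaw": 1,"dx": 0,"dy": 0,"dz": 0.12,"rx": 0,"ry": 0,"rz": 0},{"jaw": 1,"dx": 0,"dy": 0,"dz": 0.22,"rx": 0,"ry": 0,"rz": 0},{"jaw": 1,"dx": 0,"dy": 0,"dz": 0.3,"rx": 0,"ry": 0,"rz": 0}])

```text
t: 9.12
tool_pos: [0.6699, 0.1186, 0.0956]
orientation: [3.139, -0.105, 0.003]
force: [-5.7, -2.3, 3.3]
grip_width: 0.0362
```

Emit:
step_arm(deltas=[{"jaw": 1,"dx": -0.015,"dy": 0.01,"dz": 0.05,"rx": 0,"ry": 0,"rz": 0},{"jaw": 1,"dx": -0.015,"dy": 0.01,"dz": 0.09,"rx": 0,"ry": 0,"rz": 0},{"jaw": 1,"dx": -0.015,"dy": 0.01,"dz": 0.1,"rx": 0,"ry": 0,"rz": 0}])

```text
t: 9.5
tool_pos: [0.6696, 0.1185, 0.0931]
orientation: [-3.14, 0.105, -0.005]
force: [-10.7, -1.7, 14.1]
grip_width: 0.0365
```

Emit:
step_arm(deltas=[{"jaw": 1,"dx": 0,"dy": 0,"dz": 0.03,"rx": 0,"ry": 0,"rz": 0},{"jaw": 1,"dx": 0,"dy": 0,"dz": 0.03,"rx": 0,"ry": 0,"rz": 0}])

```text
t: 9.75
tool_pos: [0.6696, 0.1185, 0.0931]
orientation: [-3.14, 0.105, -0.006]
force: [-13.2, -2.4, 20.8]
grip_width: 0.0365
```

Emit:
step_arm(deltas=[{"jaw": 1,"dx": -0.04,"dy": 0.01,"dz": 0,"rx": 0,"ry": 0,"rz": 0},{"jaw": 1,"dx": -0.04,"dy": 0.01,"dz": 0.01,"rx": 0,"ry": 0,"rz": 0}])

```text
t: 10.0
tool_pos: [0.6692, 0.1185, 0.0929]
orientation: [-3.139, 0.105, -0.01]
force: [-9.3, -2.9, 21.9]
grip_width: 0.0361
```

Emit:
step_arm(deltas=[{"jaw": -0.2,"dx": 0,"dy": 0,"dz": -0.04,"rx": 0,"ry": 0,"rz": 0},{"jaw": -0.2,"dx": 0,"dy": 0,"dz": -0.04,"rx": 0,"ry": 0,"rz": 0},{"jaw": -0.2,"dx": 0,"dy": 0,"dz": -0.04,"rx": 0,"ry": 0,"rz": 0},{"jaw": -0.2,"dx": 0,"dy": 0,"dz": -1.4,"rx": 0,"ry": 0,"rz": 0},{"jaw": 1,"dx": 0,"dy": 0,"dz": -2,"rx": 0,"ry": 0,"rz": 0},{"jaw": 1,"dx": 0,"dy": 0,"dz": -2,"rx": 0,"ry": 0,"rz": 0},{"jaw": 1,"dx": 0,"dy": 0,"dz": -2,"rx": 0,"ry": 0,"rz": 0},{"jaw": 1,"dx": 0,"dy": 0,"dz": -2,"rx": 0,"ry": 0,"rz": 0}])

```text
t: 11.0
tool_pos: [0.6674, 0.118, 0.169]
orientation: [3.139, -0.105, 0.002]
force: [-0.7, 0.3, -0.2]
grip_width: 0.0005
```

```bash
python3 -c "
from h import *
st()
p,d=snap('side','s3');C=cloud('side',d)
P=C[260:300,235:275].reshape(-1,3);P=P[(P[:,2]>.06)&(P[:,2]<.13)&(P[:,1]<.15)];print(len(P),P.mean(0).round(4),P.max(0).round(4))
cv2.imwrite('pics/s3c.png',cv2.resize(p[220:340,190:310],None,fx=5,fy=5))"
```

```text
t 11.0 tcp [0.6674 0.118  0.169 ] F [-0.7  0.3 -0.2] w 0.0005 q [-0.22  0.65 -0.03  1.54  0.03  0.95 -1.91]
x [ 0.998 -0.067  0.001] y [-0.067 -0.998  0.001]
163 [0.6641 0.1241 0.0912] [0.7094 0.141  0.1096]
```

View pics/s3c.png

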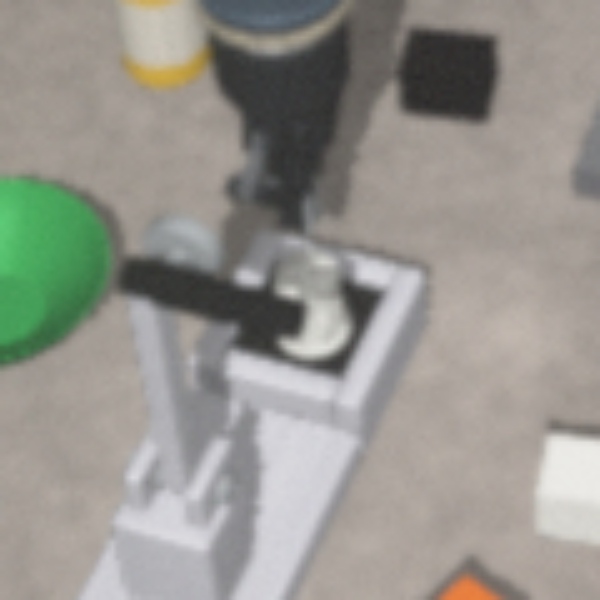

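The crop shows the reamer upright with its flange (315,345) on the black floor. I'll press lightly on the dome to make sure.

Emit:
step_arm(deltas=[{"jaw": 1,"dx": 0.05,"dy": 0,"dz": 0.5,"rx": 0,"ry": 0,"rz": 0},{"jaw": 1,"dx": 0.05,"dy": 0,"dz": 0.8,"rx": 0,"ry": 0,"rz": 0},{"jaw": 1,"dx": 0.05,"dy": 0,"dz": 0.95,"rx": 0,"ry": 0,"rz": 0},{"jaw": 1,"dx": 0.05,"dy": 0,"dz": 0.97,"rx": 0,"ry": 0,"rz": 0}])

```text
t: 11.55
tool_pos: [0.67, 0.1179, 0.131]
orientation: [3.14, -0.105, 0.004]
force: [-0.4, -0.8, 0.7]
grip_width: 0.0
```

Emit:
step_arm(deltas=[{"jaw": 1,"dx": 0,"dy": 0,"dz": 0.04,"rx": 0,"ry": 0,"rz": 0},{"jaw": 1,"dx": 0,"dy": 0,"dz": 0.06,"rx": 0,"ry": 0,"rz": 0}])

```text
t: 11.8
tool_pos: [0.6705, 0.118, 0.1302]
orientation: [-3.14, 0.105, -0.007]
force: [-3.4, 0.3, 8.3]
grip_width: -0.0002
```

```bash
python3 -c "
from h import *
d=np.load('pics/side0.npy');C=cloud('side',d);W=C[255:345,195:275].reshape(-1,3)
for n in('side','top'):
  d=np.load(f'pics/{n}0.npy');C=cloud(n,d);W=(C[262:300,210:275] if n=='side' else C[150:205,165:200]).reshape(-1,3)
  B=W[(W[:,2]>.273)&(W[:,2]<.30)&(W[:,1]>.2)];print(n,len(B),np.percentile(B,[2,50,98],axis=0).round(4),'slope dy/dx',np.polyfit(B[:,0],B[:,1],1)[0])
th=np.radians(-3.7);ax=np.array([np.cos(th),np.sin(th)]);ay=np.array([-np.sin(th),np.cos(th)]);w=np.array([.667,.112]);print('hinge',w+.17*ay,'grip',w+.17*ay-.065*ax,ax,ay)
s,R=st()
"
```

```text
side 383 [[0.6004 0.2416 0.2741]
 [0.6551 0.29   0.2865]
 [0.6941 0.2995 0.2926]] slope dy/dx -0.2697096545500713
top 537 [[0.5945 0.2372 0.2741]
 [0.6475 0.2802 0.2863]
 [0.688  0.2941 0.2922]] slope dy/dx -0.2560704148456198
hinge [0.67797049 0.28164566] grip [0.61310598 0.28584026] [ 0.99791562 -0.06453231] [0.06453231 0.99791562]
t 11.8 tcp [0.6705 0.118  0.1302] F [-3.4  0.3  8.3] w -0.0002 q [-0.22  0.7  -0.03  1.57  0.03  0.87 -1.91]
x [ 0.998 -0.067  0.004] y [-0.067 -0.998 -0.   ]
```

The dome contact is at 0.1302 against 0.130 predicted, so the reamer is home. Next I'll go up and over to the handle.

Emit:
step_arm(deltas=[{"jaw": 1,"dx": 0,"dy": 0,"dz": -2,"rx": 0,"ry": 0,"rz": 0},{"jaw": -1,"dx": -1.0,"dy": 0,"dz": -4,"rx": 0,"ry": 0,"rz": 0},{"jaw": -1,"dx": -1.71,"dy": 0,"dz": -5.5,"rx": 0,"ry": 0,"rz": 0},{"jaw": -1,"dx": -1.71,"dy": 0,"dz": -5.5,"rx": 0,"ry": 0,"rz": 0},{"jaw": -1,"dx": -1.71,"dy": -2,"dz": -5.5,"rx": 0,"ry": 0,"rz": 0},{"jaw": -1,"dx": -1.71,"dy": -4.1,"dz": -5.5,"rx": 0,"ry": 0,"rz": 0},{"jaw": -1,"dx": -1.71,"dy": -4.1,"dz": -5.5,"rx": 0,"ry": 0,"rz": 0},{"jaw": -1,"dx": -1.71,"dy": -4.1,"dz": -5.5,"rx": 0,"ry": 0,"rz": 0}])

```text
t: 12.8
tool_pos: [0.6109, 0.2907, 0.3485]
orientation: [-3.138, 0.096, -0.003]
force: [1.0, 0.3, -0.1]
grip_width: 0.0853
```

```bash
python3 -c "
from h import *
go([.613,.286,.286],np.radians(86.3))"
```

```text
t 12.8 tcp [0.6109 0.2907 0.3485] F [ 1.   0.3 -0.1] w 0.0853 q [-0.48  0.52 -0.06  1.28  0.03  1.34 -2.17]
x [ 0.998 -0.061  0.002] y [-0.061 -0.998 -0.002]
d [0.06 0.12 1.56]
r [  0.03  -0.03 -29.97]
r [-0.02 -0.02  0.03]
```

Emit:
step_arm(deltas=[{"jaw": -1,"dx": 0.06,"dy": 0.12,"dz": 0.8,"rx": 0,"ry": 0,"rz": 0},{"jaw": -1,"dx": 0.06,"dy": 0.12,"dz": 1.56,"rx": 0,"ry": 0,"rz": 0},{"jaw": -1,"dx": 0.06,"dy": 0.12,"dz": 1.56,"rx": 0,"ry": 0,"rz": 0},{"jaw": 1,"dx": 0.06,"dy": 0.12,"dz": 1.56,"rx": 0,"ry": 0,"rz": 0},{"jaw": 1,"dx": 0.06,"dy": 0.12,"dz": 1.56,"rx": 0,"ry": 0,"rz": 0},{"jaw": 1,"dx": 0.06,"dy": 0.12,"dz": 1.56,"rx": 0,"ry": 0,"rz": 0},{"jaw": 1,"dx": 0.06,"dy": 0.12,"dz": 1.56,"rx": 0,"ry": 0,"rz": 0},{"jaw": 1,"dx": 0.06,"dy": 0.12,"dz": 1.56,"rx": 0,"ry": 0,"rz": 0}], squeeze=40)

```text
t: 13.8
tool_pos: [0.6147, 0.2819, 0.2877]
orientation: [-3.139, 0.104, -0.007]
force: [0.2, 1.6, 6.8]
grip_width: 0.0207
```

```bash
python3 -c "
from h import *
s,R=st()
print(proj('side',np.array(s['tool_pos'])))
p,d=snap('side','s4');cv2.imwrite('pics/s4c.png',cv2.resize(p[170:340,150:320],None,fx=3.5,fy=3.5))
for n in range(1,9):
  for th in (n*.15,): print(th,'y',round(.17*np.sin(th)/.04,2),'z',round(.17*(1-np.cos(th))/.04,2))
print(.17*np.sin(1.21)/.04,.17*(1-np.cos(1.21))/.04)
"
```

```text
t 13.8 tcp [0.6147 0.2819 0.2877] F [0.2 1.6 6.8] w 0.0207 q [-0.47  0.55 -0.06  1.39  0.03  1.2  -2.17]
x [ 0.998 -0.066  0.005] y [-0.066 -0.998 -0.002]
[244.61830164 278.81972456]
0.15 y 0.64 z 0.05
0.3 y 1.26 z 0.19
0.44999999999999996 y 1.85 z 0.42
0.6 y 2.4 z 0.74
0.75 y 2.9 z 1.14
0.8999999999999999 y 3.33 z 1.61
1.05 y 3.69 z 2.14
1.2 y 3.96 z 2.71
3.97636800660189 2.749667544817846
```

View pics/s4c.png

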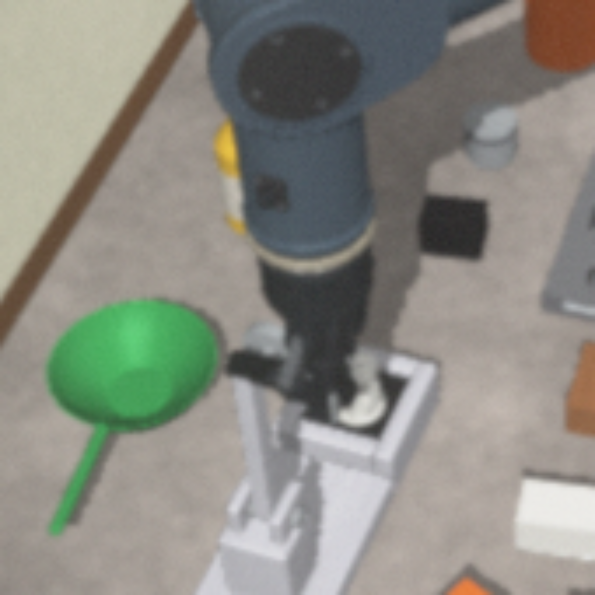

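The bar is between the fingers (opening 20.7 mm) and the arm is still upright. I'll pull it along its arc.

Emit:
step_arm(deltas=[{"jaw": 1,"dx": 0,"dy": 0.318,"dz": 0.012,"rx": 0,"ry": 0,"rz": 0},{"jaw": 1,"dx": 0,"dy": 0.635,"dz": 0.048,"rx": 0,"ry": 0,"rz": 0},{"jaw": 1,"dx": 0,"dy": 0.948,"dz": 0.107,"rx": 0,"ry": 0,"rz": 0},{"jaw": 1,"dx": 0,"dy": 1.256,"dz": 0.19,"rx": 0,"ry": 0,"rz": 0},{"jaw": 1,"dx": 0,"dy": 1.557,"dz": 0.295,"rx": 0,"ry": 0,"rz": 0},{"jaw": 1,"dx": 0,"dy": 1.849,"dz": 0.423,"rx": 0,"ry": 0,"rz": 0},{"jaw": 1,"dx": 0,"dy": 2.13,"dz": 0.572,"rx": 0,"ry": 0,"rz": 0},{"jaw": 1,"dx": 0,"dy": 2.4,"dz": 0.742,"rx": 0,"ry": 0,"rz": 0}], squeeze=50)

```text
t: 14.85
tool_pos: [0.6089, 0.1878, 0.2582]
orientation: [-3.136, 0.102, -0.01]
force: [2.0, 7.1, 3.1]
grip_width: 0.0203
```

```bash
python3 -c "
from h import *
s,R=st();p0=np.array([.6147,.2819,.2877]);r=R.T@(s['tool_pos']-p0);print(r/.04)
for th in np.arange(.675,1.21,.075): print(round(th,3),round(.17*(np.sin(th)-np.sin(.6))/.04,3),round(.17*(np.cos(.6)-np.cos(th))/.04,3))
"
```

```text
t 14.85 tcp [0.6089 0.1878 0.2582] F [2.  7.1 3.1] w 0.0203 q [-0.34  0.51 -0.06  1.55  0.03  1.08 -2.04]
x [ 0.998 -0.065  0.006] y [-0.065 -0.998 -0.004]
[0.0048755  2.36072987 0.72697417]
0.675 0.256 0.19
0.75 0.497 0.398
0.825 0.722 0.624
0.9 0.929 0.866
0.975 1.118 1.123
1.05 1.287 1.393
1.125 1.435 1.675
1.2 1.561 1.968
```

Emit:
step_arm(deltas=[{"jaw": 1,"dx": 0,"dy": 0.256,"dz": 0.19,"rx": 0,"ry": 0,"rz": 0},{"jaw": 1,"dx": 0,"dy": 0.497,"dz": 0.398,"rx": 0,"ry": 0,"rz": 0},{"jaw": 1,"dx": 0,"dy": 0.722,"dz": 0.624,"rx": 0,"ry": 0,"rz": 0},{"jaw": 1,"dx": 0,"dy": 0.929,"dz": 0.866,"rx": 0,"ry": 0,"rz": 0},{"jaw": 1,"dx": 0,"dy": 1.118,"dz": 1.123,"rx": 0,"ry": 0,"rz": 0},{"jaw": 1,"dx": 0,"dy": 1.287,"dz": 1.393,"rx": 0,"ry": 0,"rz": 0},{"jaw": 1,"dx": 0,"dy": 1.435,"dz": 1.675,"rx": 0,"ry": 0,"rz": 0},{"jaw": 1,"dx": 0,"dy": 1.561,"dz": 1.968,"rx": 0,"ry": 0,"rz": 0}])

```text
t: 15.85
tool_pos: [0.6053, 0.1268, 0.1798]
orientation: [-3.135, 0.101, -0.011]
force: [-5.9, 11.0, 30.0]
grip_width: 0.0203
```

Emit:
step_arm(deltas=[{"jaw": 1,"dx": 0,"dy": 0.02,"dz": 0.08,"rx": 0,"ry": 0,"rz": 0},{"jaw": 1,"dx": 0,"dy": 0.02,"dz": 0.08,"rx": 0,"ry": 0,"rz": 0}])

```text
t: 16.1
tool_pos: [0.6054, 0.1265, 0.179]
orientation: [-3.134, 0.101, -0.013]
force: [-7.4, 10.4, 30.6]
grip_width: 0.0203
```

```bash
python3 -c "
from h import *
s,R=st();p0=np.array([.6147,.2819,.2877]);r=R.T@(s['tool_pos']-p0);print(r/.04, 'angle', np.arctan2(r[1],.17-r[2]), np.hypot(r[1],.17-r[2]))
"
```

```text
t 16.1 tcp [0.6054 0.1265 0.179 ] F [-7.4 10.4 30.6] w 0.0203 q [-0.24  0.56 -0.06  1.7   0.04  0.87 -1.95]
x [ 0.998 -0.064  0.008] y [-0.064 -0.998 -0.006]
[-0.00447781  3.90710252  2.69439375] angle 1.191887254843334 0.1682158655399709
```

```bash
python3 -c "
from h import *
p,d=snap('side','s5');C=cloud('side',d);cv2.imwrite('pics/s5c.png',cv2.resize(p[210:350,170:310],None,fx=4.2,fy=4.2))
ay=np.array([.065,.998]);ax=np.array([.998,-.065]);h=np.array([.678,.2816])
P=C[210:350,170:310].reshape(-1,3);a=(P[:,:2]-h)@ax;b=-(P[:,:2]-h)@ay
for lo,hi in((.02,.04),(.05,.07),(.08,.1),(.1,.12),(.13,.15),(.15,.17)):
  m=(abs(a)<.012)&(b>lo)&(b<hi)&(P[:,2]>.1)&(P[:,2]<.21);print(lo,m.sum(),np.median(P[m,2]).round(4) if m.any() else '',np.median(b[m]).round(3) if m.any() else '')
"
```

```text
0.02 50 0.1315 0.03
0.05 45 0.1417 0.061
0.08 44 0.1508 0.091
0.1 45 0.1597 0.11
0.13 111 0.1475 0.142
0.15 70 0.1349 0.159
```

View pics/s5c.png

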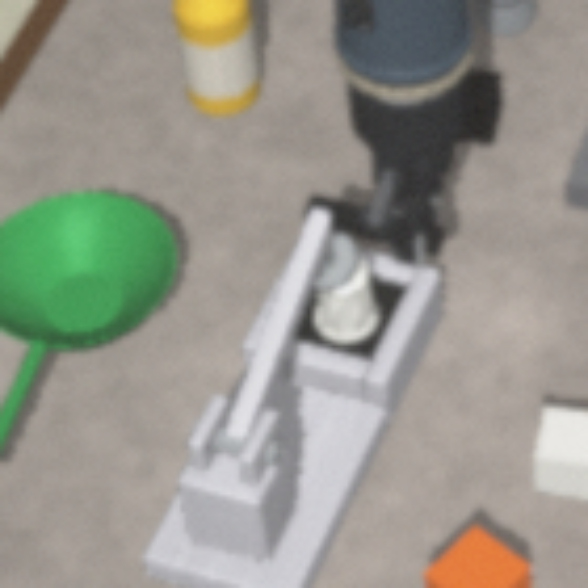

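The arm is fully down: its measured slope gives about 1.23 rad from upright and it rests on the stop, and the press head is just clear over the reamer. Now I'll ease it back slowly.

```bash
python3 -c "
import numpy as np,json
for a,o in((1.2,1),(.8,0),(.4,0)):
  L=[]
  for k in range(1,9):
    t=a-.05*k;L.append({'jaw':1,'dx':0,'dy':round(4.25*(np.sin(t)-np.sin(a))-.02*o,3),'dz':round(4.25*(np.cos(a)-np.cos(t))-.08*o,3),'rx':0,'ry':0,'rz':0})
  print([(l['dy'],l['dz']) for l in L])
"
```

```text
[(np.float64(-0.102), np.float64(-0.276)), (np.float64(-0.194), np.float64(-0.468)), (np.float64(-0.295), np.float64(-0.655)), (np.float64(-0.405), np.float64(-0.836)), (np.float64(-0.524), np.float64(-1.012)), (np.float64(-0.652), np.float64(-1.182)), (np.float64(-0.788), np.float64(-1.345)), (np.float64(-0.932), np.float64(-1.501))]
[(np.float64(-0.152), np.float64(-0.149)), (np.float64(-0.311), np.float64(-0.29)), (np.float64(-0.477), np.float64(-0.422)), (np.float64(-0.649), np.float64(-0.547)), (np.float64(-0.827), np.float64(-0.662)), (np.float64(-1.011), np.float64(-0.769)), (np.float64(-1.2), np.float64(-0.866)), (np.float64(-1.394), np.float64(-0.954))]
[(np.float64(-0.198), np.float64(-0.078)), (np.float64(-0.399), np.float64(-0.146)), (np.float64(-0.604), np.float64(-0.203)), (np.float64(-0.811), np.float64(-0.251)), (np.float64(-1.02), np.float64(-0.288)), (np.float64(-1.231), np.float64(-0.314)), (np.float64(-1.443), np.float64(-0.33)), (np.float64(-1.655), np.float64(-0.335))]
```

Emit:
step_arm(deltas=[{"jaw": 1,"dx": 0,"dy": -0.102,"dz": -0.276,"rx": 0,"ry": 0,"rz": 0},{"jaw": 1,"dx": 0,"dy": -0.194,"dz": -0.468,"rx": 0,"ry": 0,"rz": 0},{"jaw": 1,"dx": 0,"dy": -0.295,"dz": -0.655,"rx": 0,"ry": 0,"rz": 0},{"jaw": 1,"dx": 0,"dy": -0.405,"dz": -0.836,"rx": 0,"ry": 0,"rz": 0},{"jaw": 1,"dx": 0,"dy": -0.524,"dz": -1.012,"rx": 0,"ry": 0,"rz": 0},{"jaw": 1,"dx": 0,"dy": -0.652,"dz": -1.182,"rx": 0,"ry": 0,"rz": 0},{"jaw": 1,"dx": 0,"dy": -0.788,"dz": -1.345,"rx": 0,"ry": 0,"rz": 0},{"jaw": 1,"dx": 0,"dy": -0.932,"dz": -1.501,"rx": 0,"ry": 0,"rz": 0}])

```text
t: 17.15
tool_pos: [0.607, 0.1587, 0.2358]
orientation: [3.138, -0.107, 0.006]
force: [4.7, -2.0, 1.3]
grip_width: 0.0203
```

Emit:
step_arm(deltas=[{"jaw": 1,"dx": 0,"dy": -0.152,"dz": -0.149,"rx": 0,"ry": 0,"rz": 0},{"jaw": 1,"dx": 0,"dy": -0.311,"dz": -0.29,"rx": 0,"ry": 0,"rz": 0},{"jaw": 1,"dx": 0,"dy": -0.477,"dz": -0.422,"rx": 0,"ry": 0,"rz": 0},{"jaw": 1,"dx": 0,"dy": -0.649,"dz": -0.547,"rx": 0,"ry": 0,"rz": 0},{"jaw": 1,"dx": 0,"dy": -0.827,"dz": -0.662,"rx": 0,"ry": 0,"rz": 0},{"jaw": 1,"dx": 0,"dy": -1.011,"dz": -0.769,"rx": 0,"ry": 0,"rz": 0},{"jaw": 1,"dx": 0,"dy": -1.2,"dz": -0.866,"rx": 0,"ry": 0,"rz": 0},{"jaw": 1,"dx": 0,"dy": -1.394,"dz": -0.954,"rx": 0,"ry": 0,"rz": 0}])

```text
t: 18.15
tool_pos: [0.6103, 0.2118, 0.2756]
orientation: [3.136, -0.11, 0.007]
force: [-4.2, -11.7, 23.4]
grip_width: 0.0201
```

Emit:
step_arm(deltas=[{"jaw": 1,"dx": 0,"dy": -0.198,"dz": -0.078,"rx": 0,"ry": 0,"rz": 0},{"jaw": 1,"dx": 0,"dy": -0.399,"dz": -0.146,"rx": 0,"ry": 0,"rz": 0},{"jaw": 1,"dx": 0,"dy": -0.604,"dz": -0.203,"rx": 0,"ry": 0,"rz": 0},{"jaw": 1,"dx": 0,"dy": -0.811,"dz": -0.251,"rx": 0,"ry": 0,"rz": 0},{"jaw": 1,"dx": 0,"dy": -1.02,"dz": -0.288,"rx": 0,"ry": 0,"rz": 0},{"jaw": 1,"dx": 0,"dy": -1.231,"dz": -0.314,"rx": 0,"ry": 0,"rz": 0},{"jaw": 1,"dx": 0,"dy": -1.443,"dz": -0.33,"rx": 0,"ry": 0,"rz": 0},{"jaw": 1,"dx": 0,"dy": -1.655,"dz": -0.335,"rx": 0,"ry": 0,"rz": 0}])

```text
t: 19.15
tool_pos: [0.6145, 0.2808, 0.2889]
orientation: [3.139, -0.107, 0.007]
force: [-1.4, -4.4, 15.8]
grip_width: 0.0201
```

Emit:
step_arm(deltas=[{"jaw": 1,"dx": 0,"dy": 0,"dz": 0,"rx": 0,"ry": 0,"rz": 0},{"jaw": 1,"dx": 0,"dy": 0,"dz": 0,"rx": 0,"ry": 0,"rz": 0}])

```text
t: 19.4
tool_pos: [0.6146, 0.2822, 0.2885]
orientation: [-3.138, 0.105, -0.008]
force: [0.6, 0.9, 10.3]
grip_width: 0.0203
```

Emit:
step_arm(deltas=[{"jaw": 0.3,"dx": 0,"dy": 0,"dz": 0,"rx": 0,"ry": 0,"rz": 0},{"jaw": -0.2,"dx": 0,"dy": 0,"dz": 0,"rx": 0,"ry": 0,"rz": 0},{"jaw": -1,"dx": 0,"dy": 0,"dz": 0,"rx": 0,"ry": 0,"rz": 0},{"jaw": -1,"dx": 0,"dy": 0,"dz": 0,"rx": 0,"ry": 0,"rz": 0},{"jaw": -1,"dx": 0,"dy": 0,"dz": -1,"rx": 0,"ry": 0,"rz": 0},{"jaw": -1,"dx": 0,"dy": 0,"dz": -1.8,"rx": 0,"ry": 0,"rz": 0},{"jaw": -1,"dx": 0,"dy": 0,"dz": -1.8,"rx": 0,"ry": 0,"rz": 0}])

```text
t: 20.27
tool_pos: [0.6151, 0.2816, 0.3615]
orientation: [-3.138, 0.106, -0.011]
force: [0.7, 0.3, -0.9]
grip_width: 0.0853
```

```bash
cat > loc.py <<'E'
from h import *
import sys
def loc(cam,tag):
    p,d=snap(cam,tag);C=cloud(cam,d);z=C[...,2];m=((z>.041)&(z<.054)&(d>0)).astype(np.uint8)
    n,l,s,c=cv2.connectedComponentsWithStats(m,connectivity=4)
    for k in range(1,n):
        if s[k,4]>120:
            P=C[l==k];r=cv2.minAreaRect((P[:,:2]*1000).astype(np.float32))
            if min(r[1])>30 and max(r[1])<95: print(cam,c[k].round(),s[k,4],np.round(r[0],1),np.round(r[1],1),round(r[2],1),'bgr',np.median(p[l==k],0))
if __name__=='__main__':
    t=sys.argv[1];loc('top','t'+t);loc('side','s'+t);st()
E
python3 loc.py 6
```

```text
top [409. 171.] 319 [ 653.8 -263.1] [52.3 53. ] 79.6 bgr [135. 136. 139.]
top [359. 179.] 336 [ 652.8 -129.2] [61.9 40.4] 5.6 bgr [37.  38.  42.5]
top [254. 265.] 384 [459.1 174.8] [84.4 42.8] 5.5 bgr [178. 185. 192.]
top [155. 351.] 347 [295.4 432.4] [51.3 49.7] 67.8 bgr [ 23. 106. 194.]
side [289. 205.] 137 [ 662.7 -260.5] [49.5 62.4] 16.9 bgr [170. 168. 164.]
side [279. 231.] 166 [ 660.4 -124.9] [60.7 48.1] 4.2 bgr [48. 48. 50.]
side [312. 315.] 382 [464.8 177.7] [83.9 49.5] 5.5 bgr [230. 234. 235.]
side [360. 328.] 269 [321.5 186.4] [49.7 55.2] 10.5 bgr [156.  74. 124.]
side [283. 346.] 299 [515.8 300.3] [53.6 55.2] 63.8 bgr [ 64. 127. 232.]
side [320. 351.] 299 [410.9 290.1] [49.8 57.4] 7.2 bgr [121. 165. 211.]
side [373. 373.] 348 [258.6 317.7] [54.4 54.4] 28.3 bgr [ 58.  61. 198.]
side [349. 409.] 414 [300.2 435.3] [55.2 54.5] 67.9 bgr [ 59. 123. 228.]
t 20.38 tcp [0.6141 0.2812 0.3584] F [ 0.4  0.3 -0.7] w 0.0852 q [-0.47  0.52 -0.05  1.26  0.03  1.36 -2.16]
x [ 0.998 -0.067  0.003] y [-0.067 -0.998  0.   ]
```

```bash
python3 -c "
from h import *
go([.4065,.2885,.15],np.radians(96.6))"
```

```text
t 20.38 tcp [0.6141 0.2812 0.3584] F [ 0.4  0.3 -0.7] w 0.0852 q [-0.47  0.52 -0.05  1.26  0.03  1.36 -2.16]
x [ 0.998 -0.067  0.003] y [-0.067 -0.998  0.   ]
d [-5.21  0.16  5.19]
r [-4.000e-02 -1.000e-02  2.826e+01]
r [ 0.   -0.03 -1.74]
```

Emit:
step_arm(deltas=[{"jaw": -1,"dx": -1.5,"dy": 0,"dz": 0,"rx": 0,"ry": 0,"rz": -0.5},{"jaw": -1,"dx": -3,"dy": 0.1,"dz": 0,"rx": 0,"ry": 0,"rz": -1},{"jaw": -1,"dx": -5.21,"dy": 0.16,"dz": 5.19,"rx": 0,"ry": 0,"rz": -1.74},{"jaw": -1,"dx": -5.21,"dy": 0.16,"dz": 5.19,"rx": 0,"ry": 0,"rz": -1.74},{"jaw": -1,"dx": -5.21,"dy": 0.16,"dz": 5.19,"rx": 0,"ry": 0,"rz": -1.74},{"jaw": -1,"dx": -5.21,"dy": 0.16,"dz": 5.19,"rx": 0,"ry": 0,"rz": -1.74},{"jaw": -1,"dx": -5.21,"dy": 0.16,"dz": 5.19,"rx": 0,"ry": 0,"rz": -1.74},{"jaw": -1,"dx": -5.21,"dy": 0.16,"dz": 5.19,"rx": 0,"ry": 0,"rz": -1.74}])

```text
t: 21.38
tool_pos: [0.4076, 0.2891, 0.1513]
orientation: [-3.136, -0.18, -0.006]
force: [-0.0, -0.3, 0.3]
grip_width: 0.0852
```

```bash
python3 -c "
from h import *
go([.4065,.2885,.046],np.radians(96.6));s=manip.observe();p,d=snap('side','s7');C=cloud('side',d)
P=C[335:365,305:335].reshape(-1,3);P=P[(P[:,2]>.041)&(P[:,2]<.054)];print(cv2.minAreaRect((P[:,:2]*1000).astype(np.float32)))"
```

```text
t 21.38 tcp [0.4076 0.2891 0.1513] F [-0.  -0.3  0.3] w 0.0852 q [-0.63  0.45 -0.12  2.03  0.09  0.67 -2.26]
x [0.993 0.115 0.004] y [ 0.115 -0.993  0.   ]
d [-0.04  0.01  2.63]
r [-0.06 -0.   30.  ]
r [ 0.   -0.04 -0.  ]
((410.9671936035156, 290.8209228515625), (50.033199310302734, 54.269317626953125), 6.469306468963623)
```

Pusher unmoved; descend, grip, lift.

Emit:
step_arm(deltas=[{"jaw": -1,"dx": 0,"dy": 0,"dz": 1.3,"rx": 0,"ry": -0.04,"rz": 0},{"jaw": -1,"dx": 0,"dy": 0,"dz": 2.3,"rx": 0,"ry": -0.04,"rz": 0},{"jaw": -1,"dx": 0,"dy": 0,"dz": 2.63,"rx": 0,"ry": -0.04,"rz": 0},{"jaw": -1,"dx": 0,"dy": 0,"dz": 2.63,"rx": 0,"ry": -0.04,"rz": 0},{"jaw": 1,"dx": 0,"dy": 0,"dz": 2.63,"rx": 0,"ry": -0.04,"rz": 0},{"jaw": 1,"dx": 0,"dy": 0,"dz": 2.63,"rx": 0,"ry": -0.04,"rz": 0},{"jaw": 1,"dx": 0,"dy": 0,"dz": 2.63,"rx": 0,"ry": -0.04,"rz": 0},{"jaw": 1,"dx": 0,"dy": 0,"dz": 2.63,"rx": 0,"ry": -0.04,"rz": 0}], squeeze=60)

```text
t: 22.42
tool_pos: [0.4075, 0.2893, 0.0467]
orientation: [-3.136, -0.181, -0.002]
force: [-0.4, -0.8, 10.2]
grip_width: 0.0488
```

Emit:
step_arm(deltas=[{"jaw": 1,"dx": 0,"dy": 0,"dz": 0,"rx": 0,"ry": 0,"rz": 0},{"jaw": 1,"dx": 0,"dy": 0,"dz": -1,"rx": 0,"ry": 0,"rz": 0},{"jaw": 1,"dx": 0,"dy": 0,"dz": -2,"rx": 0,"ry": 0,"rz": 0},{"jaw": 1,"dx": 0,"dy": 0,"dz": -2.5,"rx": 0,"ry": 0,"rz": 0},{"jaw": 1,"dx": 0,"dy": 0,"dz": -2.5,"rx": 0,"ry": 0,"rz": 0}])

```text
t: 23.05
tool_pos: [0.4078, 0.2894, 0.1471]
orientation: [-3.135, -0.18, -0.004]
force: [-0.2, 0.1, 0.2]
grip_width: 0.049
```

```bash
python3 -c "
from h import *
go([.4835,-.262,.16],np.radians(89.5))"
```

```text
t 23.05 tcp [0.4078 0.2894 0.1471] F [-0.2  0.1  0.2] w 0.049 q [-0.62  0.46 -0.13  2.03  0.09  0.66 -2.27]
x [0.993 0.115 0.002] y [ 0.115 -0.993 -0.002]
d [ 0.3  13.91 -0.34]
r [  0.03  -0.03 -28.82]
r [-0.02 -0.02  1.18]
```

Emit:
step_arm(deltas=[{"jaw": 1,"dx": 0.3,"dy": 13.9,"dz": -0.3,"rx": 0,"ry": 0,"rz": 1.18},{"jaw": 1,"dx": 0.3,"dy": 13.9,"dz": -0.3,"rx": 0,"ry": 0,"rz": 1.18},{"jaw": 1,"dx": 0.3,"dy": 13.9,"dz": -0.3,"rx": 0,"ry": 0,"rz": 1.18},{"jaw": 1,"dx": 0.3,"dy": 13.9,"dz": -0.3,"rx": 0,"ry": 0,"rz": 1.18},{"jaw": 1,"dx": 0.3,"dy": 13.9,"dz": -0.3,"rx": 0,"ry": 0,"rz": 1.18},{"jaw": 1,"dx": 0.3,"dy": 13.9,"dz": -0.3,"rx": 0,"ry": 0,"rz": 1.18},{"jaw": 1,"dx": 0.3,"dy": 13.9,"dz": -0.3,"rx": 0,"ry": 0,"rz": 1.18},{"jaw": 1,"dx": 0.3,"dy": 13.9,"dz": -0.3,"rx": 0,"ry": 0,"rz": 1.18}])

```text
t: 24.05
tool_pos: [0.4748, -0.2083, 0.1555]
orientation: [3.141, -0.013, -0.003]
force: [1.8, 0.9, 0.1]
grip_width: 0.0492
```

```bash
python3 -c "
from h import *
go([.485,-.2623,.095],np.radians(89.5))"
```

```text
t 24.05 tcp [ 0.4748 -0.2083  0.1555] F [1.8 0.9 0.1] w 0.0492 q [ 0.39  0.47 -0.1   1.97  0.07  0.71 -1.33]
x [ 1.    -0.008 -0.002] y [-0.008 -1.     0.   ]
d [0.27 1.35 1.51]
r [ -0.03   0.   -29.99]
r [0.   0.02 0.01]
```

Emit:
step_arm(deltas=[{"jaw": 1,"dx": 0.27,"dy": 1.35,"dz": 0,"rx": 0,"ry": 0,"rz": 0},{"jaw": 1,"dx": 0.27,"dy": 1.35,"dz": 0.6,"rx": 0,"ry": 0,"rz": 0},{"jaw": 1,"dx": 0.27,"dy": 1.35,"dz": 1.4,"rx": 0,"ry": 0,"rz": 0},{"jaw": 1,"dx": 0.27,"dy": 1.35,"dz": 1.4,"rx": 0,"ry": 0,"rz": 0},{"jaw": 1,"dx": 0.27,"dy": 1.35,"dz": 1.4,"rx": 0,"ry": 0,"rz": 0}])

```text
t: 24.68
tool_pos: [0.4856, -0.2604, 0.1007]
orientation: [3.141, -0.013, -0.002]
force: [0.3, 0.4, -0.3]
grip_width: 0.0493
```

```bash
python3 -c "
from h import *
go([.485,-.2623,.072],np.radians(89.5))
p,d=snap('side','s8');cv2.imwrite('pics/s8c.png',cv2.resize(p[180:280,280:400],None,fx=6,fy=6,interpolation=cv2.INTER_CUBIC))"
```

```text
t 24.68 tcp [ 0.4856 -0.2604  0.1007] F [ 0.3  0.4 -0.3] w 0.0493 q [ 0.46  0.58 -0.09  1.94  0.08  0.62 -1.25]
x [ 1.    -0.008 -0.001] y [-0.008 -1.     0.001]
d [-0.01  0.05  0.72]
r [-2.000e-02  1.000e-02 -2.999e+01]
r [0.01 0.01 0.01]
```

View pics/s8c.png

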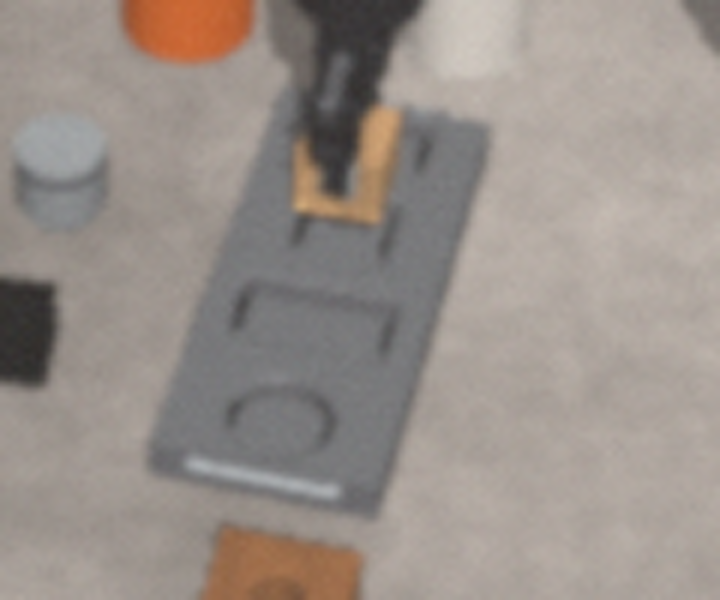

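The pusher hangs just above the square cut-out (crop (340,230)) and is aligned with it. I'll insert it step by step.

Emit:
step_arm(deltas=[{"jaw": 1,"dx": 0,"dy": 0.04,"dz": 0.5,"rx": 0,"ry": 0,"rz": 0},{"jaw": 1,"dx": 0,"dy": 0.04,"dz": 0.75,"rx": 0,"ry": 0,"rz": 0},{"jaw": 1,"dx": 0,"dy": 0.04,"dz": 0.85,"rx": 0,"ry": 0,"rz": 0}])

```text
t: 25.1
tool_pos: [0.4855, -0.262, 0.0664]
orientation: [3.141, -0.013, -0.001]
force: [-0.2, 0.3, -0.2]
grip_width: 0.0491
```

Emit:
step_arm(deltas=[{"jaw": 1,"dx": 0,"dy": 0,"dz": 0.06,"rx": 0,"ry": 0,"rz": 0},{"jaw": 1,"dx": 0,"dy": 0,"dz": 0.1,"rx": 0,"ry": 0,"rz": 0}])

```text
t: 25.35
tool_pos: [0.4857, -0.2622, 0.0628]
orientation: [3.141, -0.013, -0.0]
force: [-0.3, 0.9, 5.1]
grip_width: 0.0488
```

Emit:
step_arm(deltas=[{"jaw": 1,"dx": 0,"dy": 0,"dz": 0.08,"rx": 0,"ry": 0,"rz": 0},{"jaw": 1,"dx": 0,"dy": 0,"dz": 0.16,"rx": 0,"ry": 0,"rz": 0},{"jaw": 1,"dx": 0,"dy": 0,"dz": 0.21,"rx": 0,"ry": 0,"rz": 0},{"jaw": 1,"dx": 0,"dy": 0,"dz": 0.23,"rx": 0,"ry": 0,"rz": 0}])

```text
t: 25.85
tool_pos: [0.4856, -0.2623, 0.0566]
orientation: [3.14, -0.014, 0.001]
force: [-13.4, 5.8, 57.9]
grip_width: 0.0487
```

The force rose sharply at z = 0.0566 (home was predicted at 0.0567), so it is on the bottom. Release with a small opening.

Emit:
step_arm(deltas=[{"jaw": 1,"dx": 0,"dy": 0,"dz": -0.12,"rx": 0,"ry": 0,"rz": 0},{"jaw": -0.41,"dx": 0,"dy": 0,"dz": -0.15,"rx": 0,"ry": 0,"rz": 0},{"jaw": -0.41,"dx": 0,"dy": 0,"dz": -0.15,"rx": 0,"ry": 0,"rz": 0},{"jaw": -0.41,"dx": 0,"dy": 0,"dz": -0.15,"rx": 0,"ry": 0,"rz": 0},{"jaw": -0.41,"dx": 0,"dy": 0,"dz": -1,"rx": 0,"ry": 0,"rz": 0},{"jaw": -1,"dx": 0,"dy": 0,"dz": -2.5,"rx": 0,"ry": 0,"rz": 0},{"jaw": -1,"dx": 0,"dy": 0,"dz": -3,"rx": 0,"ry": 0,"rz": 0}])

```text
t: 26.72
tool_pos: [0.4867, -0.2626, 0.176]
orientation: [3.139, -0.013, 0.004]
force: [-0.0, -0.4, 0.1]
grip_width: 0.0853
```

```bash
python3 loc.py 9; python3 -c "
from h import *
C=cloud('side',np.load('pics/s9.npy'));P=C[190:240,320:355].reshape(-1,3);P=P[P[:,2]>.045];P=P[P[:,2]<.1];print(len(P),np.percentile(P[:,2],[10,50,90]),P.mean(0))
go([.460,.176,.15],np.radians(95.5))"
```

```text
top [409. 171.] 312 [ 654.8 -262.4] [51.8 53.5] 55.6 bgr [131. 133. 136.]
top [359. 179.] 341 [ 652.5 -129.8] [61.7 41. ] 6.6 bgr [37. 38. 43.]
top [203. 256.] 388 [510.1 297.9] [52.1 50.9] 62.9 bgr [ 29.5 102.  189. ]
top [253. 269.] 574 [458.6 175.8] [85.  44.7] 5.7 bgr [175. 182. 189.]
top [257. 326.] 410 [315.3 183.2] [49.5 50.7] 9.7 bgr [127.  59. 110.]
top [157. 350.] 434 [295.2 432.4] [51.1 49.7] 67.3 bgr [ 21. 103. 191.]
top [206. 360.] 435 [253.1 316.2] [50.4 50.6] 29.8 bgr [ 33.  37. 166.]
side [289. 205.] 134 [ 662.9 -259.7] [51.8 60.1] 47.0 bgr [161.5 160.  158. ]
side [279. 231.] 175 [ 658.9 -126.1] [62.6 47.8] 1.9 bgr [50. 51. 54.]
side [312. 315.] 390 [465.  178.6] [83.8 52.8] 6.0 bgr [223. 227. 228.]
side [360. 328.] 275 [321.5 184.9] [49.6 54.8] 11.3 bgr [148.  70. 117.]
side [283. 346.] 302 [515.6 301. ] [53.8 52.7] 65.5 bgr [ 61. 120. 224.]
side [373. 372.] 348 [258.3 317.9] [53.9 54. ] 29.4 bgr [ 54.  57. 187.]
side [349. 409.] 409 [300.2 435.5] [54.8 53.9] 65.4 bgr [ 56. 116. 221.]
t 26.82 tcp [ 0.4867 -0.2626  0.1754] F [ 0.4  0.  -0.2] w 0.0859 q [ 0.48  0.48 -0.1   1.87  0.07  0.79 -1.24]
x [ 1.    -0.009  0.003] y [-0.009 -1.     0.002]
194 [0.0504752  0.05937773 0.06429286] [ 0.48841958 -0.25577904  0.05846107]
t 26.82 tcp [ 0.4867 -0.2626  0.1754] F [ 0.4  0.  -0.2] w 0.0859 q [ 0.48  0.48 -0.1   1.87  0.07  0.79 -1.24]
x [ 1.    -0.009  0.003] y [-0.009 -1.     0.002]
d [ -0.76 -10.96   0.61]
r [-0.04 -0.04 29.  ]
r [ 0.03 -0.03 -1.  ]
```

Emit:
step_arm(deltas=[{"jaw": -1,"dx": 4.22,"dy": -0.06,"dz": 0,"rx": 0,"ry": 0,"rz": 0},{"jaw": -1,"dx": 4.22,"dy": -0.06,"dz": 0,"rx": 0,"ry": 0,"rz": 0},{"jaw": -1,"dx": 4.22,"dy": -0.06,"dz": 0,"rx": 0,"ry": 0,"rz": 0},{"jaw": -1,"dx": 4.22,"dy": -0.06,"dz": 0.6,"rx": 0,"ry": 0,"rz": 0},{"jaw": -1,"dx": 4.22,"dy": -0.06,"dz": 1,"rx": 0,"ry": 0,"rz": 0},{"jaw": -1,"dx": 4.22,"dy": -0.06,"dz": 1,"rx": 0,"ry": 0,"rz": 0}])

```text
t: 27.58
tool_pos: [0.6526, -0.2609, 0.1306]
orientation: [-3.141, 0.014, 0.008]
force: [-0.8, -0.2, -0.1]
grip_width: 0.0853
```

```bash
python3 -c "
from h import *
go([.656,-.2613,.046],np.radians(89.5));p,d=snap('side','s10');C=cloud('side',d)
P=C[190:225,270:310].reshape(-1,3);P=P[(P[:,2]>.041)&(P[:,2]<.054)];print(len(P),cv2.minAreaRect((P[:,:2]*1000).astype(np.float32)))"
```

```text
t 27.57 tcp [ 0.6526 -0.2609  0.1306] F [-0.8 -0.2 -0.1] w 0.0853 q [ 0.36  0.73 -0.09  1.49  0.07  0.93 -1.33]
x [ 1.    -0.009 -0.005] y [-0.009 -1.    -0.   ]
d [0.1  0.01 2.11]
r [8.e-02 1.e-02 3.e+01]
r [-0.    0.05 -0.  ]
133 ((662.7619018554688, -260.637451171875), (49.32599639892578, 61.60245132446289), 15.824623107910156)
```

Emit:
step_arm(deltas=[{"jaw": -1,"dx": 0.05,"dy": 0,"dz": 1.2,"rx": 0,"ry": 0,"rz": 0},{"jaw": -1,"dx": 0.05,"dy": 0,"dz": 2.1,"rx": 0,"ry": 0,"rz": 0},{"jaw": -1,"dx": 0.05,"dy": 0,"dz": 2.1,"rx": 0,"ry": 0,"rz": 0},{"jaw": 1,"dx": 0.05,"dy": 0,"dz": 2.1,"rx": 0,"ry": 0,"rz": 0},{"jaw": 1,"dx": 0.05,"dy": 0,"dz": 2.1,"rx": 0,"ry": 0,"rz": 0},{"jaw": 1,"dx": 0.05,"dy": 0,"dz": 2.1,"rx": 0,"ry": 0,"rz": 0},{"jaw": 1,"dx": 0.05,"dy": 0,"dz": 2.1,"rx": 0,"ry": 0,"rz": 0},{"jaw": 1,"dx": 0.05,"dy": 0,"dz": 2.1,"rx": 0,"ry": 0,"rz": 0}], squeeze=60)

```text
t: 28.62
tool_pos: [0.6575, -0.2618, 0.0519]
orientation: [3.139, -0.014, 0.004]
force: [-1.2, 0.0, 8.4]
grip_width: 0.0518
```

Emit:
step_arm(deltas=[{"jaw": 1,"dx": 0,"dy": 0,"dz": -1,"rx": 0,"ry": 0,"rz": 0},{"jaw": 1,"dx": 0,"dy": 0,"dz": -2,"rx": 0,"ry": 0,"rz": 0},{"jaw": 1,"dx": 0,"dy": 0,"dz": -2.8,"rx": 0,"ry": 0,"rz": 0},{"jaw": 1,"dx": 0,"dy": 0,"dz": -2.8,"rx": 0,"ry": 0,"rz": 0}])

```text
t: 29.12
tool_pos: [0.6581, -0.2618, 0.1656]
orientation: [3.138, -0.014, 0.009]
force: [0.0, 0.2, -0.5]
grip_width: 0.0519
```

```bash
python3 -c "
from h import *
go([.485,-.1053,.10],np.radians(89.5))"
```

```text
t 29.12 tcp [ 0.6581 -0.2618  0.1656] F [ 0.   0.2 -0.5] w 0.0519 q [ 0.36  0.7  -0.09  1.45  0.07  0.99 -1.32]
x [ 1.    -0.009  0.006] y [-0.009 -1.     0.003]
d [-4.37 -3.88  1.6 ]
r [  0.09   0.05 -30.  ]
r [ 0.03 -0.06  0.  ]
```

Emit:
step_arm(deltas=[{"jaw": 1,"dx": -4.33,"dy": -3.88,"dz": 0,"rx": 0,"ry": 0,"rz": 0},{"jaw": 1,"dx": -4.33,"dy": -3.88,"dz": 0,"rx": 0,"ry": 0,"rz": 0},{"jaw": 1,"dx": -4.33,"dy": -3.88,"dz": 0,"rx": 0,"ry": 0,"rz": 0},{"jaw": 1,"dx": -4.33,"dy": -3.88,"dz": 0,"rx": 0,"ry": 0,"rz": 0},{"jaw": 1,"dx": -4.33,"dy": -3.88,"dz": 0,"rx": 0,"ry": 0,"rz": 0},{"jaw": 1,"dx": -4.33,"dy": -3.88,"dz": 1,"rx": 0,"ry": 0,"rz": 0},{"jaw": 1,"dx": -4.33,"dy": -3.88,"dz": 1.6,"rx": 0,"ry": 0,"rz": 0},{"jaw": 1,"dx": -4.33,"dy": -3.88,"dz": 1.6,"rx": 0,"ry": 0,"rz": 0}])

```text
t: 30.12
tool_pos: [0.4838, -0.1049, 0.0957]
orientation: [3.141, -0.014, -0.006]
force: [-0.1, 0.6, -0.2]
grip_width: 0.0519
```

```bash
python3 -c "
from h import *
go([.4867,-.1053,.072],np.radians(89.5))"
```

```text
t 30.12 tcp [ 0.4838 -0.1049  0.0957] F [-0.1  0.6 -0.2] w 0.0519 q [ 0.18  0.54 -0.08  2.08  0.09  0.53 -1.55]
x [ 1.    -0.009 -0.004] y [-0.009 -1.     0.001]
d [0.07 0.01 0.59]
r [ 6.e-02 -1.e-02  3.e+01]
r [ 0.    0.04 -0.  ]
```

Emit:
step_arm(deltas=[{"jaw": 1,"dx": 0.06,"dy": 0,"dz": 0.3,"rx": 0,"ry": 0,"rz": 0},{"jaw": 1,"dx": 0.06,"dy": 0,"dz": 0.5,"rx": 0,"ry": 0,"rz": 0},{"jaw": 1,"dx": 0.06,"dy": 0,"dz": 0.59,"rx": 0,"ry": 0,"rz": 0}])

```text
t: 30.5
tool_pos: [0.4867, -0.1046, 0.0731]
orientation: [3.141, -0.013, -0.002]
force: [0.3, 0.3, -0.0]
grip_width: 0.0519
```

Emit:
step_arm(deltas=[{"jaw": 1,"dx": 0,"dy": 0,"dz": 0.06,"rx": 0,"ry": 0,"rz": 0},{"jaw": 1,"dx": 0,"dy": 0,"dz": 0.1,"rx": 0,"ry": 0,"rz": 0}])

```text
t: 30.75
tool_pos: [0.4865, -0.1045, 0.0695]
orientation: [3.141, -0.013, -0.002]
force: [-2.2, 1.2, 0.9]
grip_width: 0.0518
```

Emit:
step_arm(deltas=[{"jaw": 1,"dx": 0,"dy": 0,"dz": 0.08,"rx": 0,"ry": 0,"rz": 0},{"jaw": 1,"dx": 0,"dy": 0,"dz": 0.14,"rx": 0,"ry": 0,"rz": 0},{"jaw": 1,"dx": 0,"dy": 0,"dz": 0.18,"rx": 0,"ry": 0,"rz": 0}])

```text
t: 31.12
tool_pos: [0.4866, -0.1045, 0.0621]
orientation: [3.141, -0.013, -0.002]
force: [-0.9, -0.4, 2.8]
grip_width: 0.0517
```

Emit:
step_arm(deltas=[{"jaw": 1,"dx": 0,"dy": 0,"dz": 0.03,"rx": 0,"ry": 0,"rz": 0},{"jaw": 1,"dx": 0,"dy": 0,"dz": 0.03,"rx": 0,"ry": 0,"rz": 0}])

```text
t: 31.38
tool_pos: [0.4864, -0.1045, 0.0618]
orientation: [3.141, -0.013, -0.001]
force: [-4.8, -0.0, 17.9]
grip_width: 0.0519
```

Emit:
step_arm(deltas=[{"jaw": 1,"dx": 0,"dy": 0,"dz": 0.03,"rx": 0,"ry": 0,"rz": 0},{"jaw": -0.5,"dx": 0,"dy": 0,"dz": -0.05,"rx": 0,"ry": 0,"rz": 0},{"jaw": -0.5,"dx": 0,"dy": 0,"dz": -0.05,"rx": 0,"ry": 0,"rz": 0},{"jaw": -0.5,"dx": 0,"dy": 0,"dz": -0.05,"rx": 0,"ry": 0,"rz": 0},{"jaw": -0.5,"dx": 0,"dy": 0,"dz": -1,"rx": 0,"ry": 0,"rz": 0},{"jaw": -1,"dx": 0,"dy": 0,"dz": -2,"rx": 0,"ry": 0,"rz": 0},{"jaw": -1,"dx": 0,"dy": 0,"dz": -2.2,"rx": 0,"ry": 0,"rz": 0}])

```text
t: 32.25
tool_pos: [0.4879, -0.1047, 0.1509]
orientation: [3.14, -0.013, 0.004]
force: [-0.1, 0.0, -0.3]
grip_width: 0.0851
```

```bash
python3 loc.py 11 | grep -v side; python3 -c "
from h import *
go([.654,-.129,.13],np.radians(96.3))"
```

```text
top [203. 256.] 388 [510.3 297.8] [51.8 50. ] 63.6 bgr [ 29. 101. 188.]
top [253. 269.] 579 [458.6 175.5] [85.7 44.3] 5.8 bgr [174. 181. 188.]
top [257. 326.] 411 [315.2 183. ] [50.  50.2] 10.2 bgr [126.  58. 109.]
top [157. 350.] 427 [295.1 432.3] [51.7 50.4] 67.0 bgr [ 21. 102. 190.]
top [206. 360.] 439 [253.2 316.2] [51.  50.5] 30.3 bgr [ 33.  37. 165.]
t 32.35 tcp [ 0.4872 -0.1045  0.1495] F [-0.1 -0.1 -1.1] w 0.0851 q [ 0.19  0.45 -0.1   2.03  0.07  0.66 -1.54]
x [ 1.    -0.008  0.   ] y [-0.008 -1.     0.001]
t 32.35 tcp [ 0.4872 -0.1045  0.1495] F [-0.1 -0.1 -1.1] w 0.0851 q [ 0.19  0.45 -0.1   2.03  0.07  0.66 -1.54]
x [ 1.    -0.008  0.   ] y [-0.008 -1.     0.001]
d [4.18 0.58 0.49]
r [-1.000e-02 -1.000e-02  2.887e+01]
r [ 0.01 -0.   -1.13]
```

Emit:
step_arm(deltas=[{"jaw": -1,"dx": 4.18,"dy": 0.58,"dz": 0,"rx": 0,"ry": 0,"rz": -1.13},{"jaw": -1,"dx": 4.18,"dy": 0.58,"dz": 0,"rx": 0,"ry": 0,"rz": -1.13},{"jaw": -1,"dx": 4.18,"dy": 0.58,"dz": 0,"rx": 0,"ry": 0,"rz": -1.13},{"jaw": -1,"dx": 4.18,"dy": 0.58,"dz": 0.5,"rx": 0,"ry": 0,"rz": -1.13},{"jaw": -1,"dx": 4.18,"dy": 0.58,"dz": 1,"rx": 0,"ry": 0,"rz": -1.13},{"jaw": -1,"dx": 4.18,"dy": 0.58,"dz": 1,"rx": 0,"ry": 0,"rz": -1.13}])

```text
t: 33.1
tool_pos: [0.652, -0.1287, 0.1054]
orientation: [-3.136, -0.173, 0.01]
force: [0.5, -0.8, -0.4]
grip_width: 0.0856
```

```bash
python3 -c "
from h import *
go([.654,-.1286,.046],np.radians(96.3))"
```

```text
t 33.1 tcp [ 0.652  -0.1287  0.1054] F [ 0.5 -0.8 -0.4] w 0.0856 q [ 0.19  0.71 -0.12  1.62  0.11  0.82 -1.43]
x [ 0.994  0.11  -0.007] y [ 0.11  -0.994 -0.001]
d [0.06 0.   1.48]
r [-1.e-01 -1.e-02 -3.e+01]
r [-0.01  0.06  0.  ]
```

Emit:
step_arm(deltas=[{"jaw": -1,"dx": 0.03,"dy": 0,"dz": 1,"rx": 0,"ry": 0,"rz": 0},{"jaw": -1,"dx": 0.03,"dy": 0,"dz": 1.5,"rx": 0,"ry": 0,"rz": 0},{"jaw": -1,"dx": 0.03,"dy": 0,"dz": 1.5,"rx": 0,"ry": 0,"rz": 0},{"jaw": 1,"dx": 0.03,"dy": 0,"dz": 1.5,"rx": 0,"ry": 0,"rz": 0},{"jaw": 1,"dx": 0.03,"dy": 0,"dz": 1.5,"rx": 0,"ry": 0,"rz": 0},{"jaw": 1,"dx": 0.03,"dy": 0,"dz": 1.5,"rx": 0,"ry": 0,"rz": 0},{"jaw": 1,"dx": 0.03,"dy": 0,"dz": 1.5,"rx": 0,"ry": 0,"rz": 0},{"jaw": 1,"dx": 0.03,"dy": 0,"dz": 1.5,"rx": 0,"ry": 0,"rz": 0}], squeeze=60)

```text
t: 34.1
tool_pos: [0.6556, -0.1292, 0.0502]
orientation: [3.136, 0.172, 0.002]
force: [0.6, -0.4, 6.3]
grip_width: 0.0391
```

Emit:
step_arm(deltas=[{"jaw": 1,"dx": 0,"dy": 0,"dz": 0,"rx": 0,"ry": 0,"rz": 0},{"jaw": 1,"dx": 0,"dy": 0,"dz": -1,"rx": 0,"ry": 0,"rz": 0},{"jaw": 1,"dx": 0,"dy": 0,"dz": -2.3,"rx": 0,"ry": 0,"rz": 0},{"jaw": 1,"dx": 0,"dy": 0,"dz": -2.8,"rx": 0,"ry": 0,"rz": 0},{"jaw": 1,"dx": 0,"dy": 0,"dz": -2.8,"rx": 0,"ry": 0,"rz": 0}])

```text
t: 34.72
tool_pos: [0.6559, -0.1291, 0.1629]
orientation: [3.135, 0.172, 0.004]
force: [-1.1, 0.2, -0.8]
grip_width: 0.0386
```

```bash
python3 -c "
from h import *
go([.4845,-.3395,.105],np.radians(89.5))"
```

```text
t 34.73 tcp [ 0.6559 -0.1291  0.1629] F [-1.1  0.2 -0.8] w 0.0386 q [ 0.2   0.65 -0.12  1.57  0.09  0.93 -1.42]
x [0.994 0.11  0.003] y [ 0.11  -0.994  0.002]
d [-4.84  4.76  1.44]
r [ 4.000e-02  2.000e-02 -2.887e+01]
r [ 0.01 -0.02  1.13]
```

Emit:
step_arm(deltas=[{"jaw": 1,"dx": -4.84,"dy": 4.76,"dz": 0,"rx": 0,"ry": 0,"rz": 1.13},{"jaw": 1,"dx": -4.84,"dy": 4.76,"dz": 0,"rx": 0,"ry": 0,"rz": 1.13},{"jaw": 1,"dx": -4.84,"dy": 4.76,"dz": 0,"rx": 0,"ry": 0,"rz": 1.13},{"jaw": 1,"dx": -4.84,"dy": 4.76,"dz": 0,"rx": 0,"ry": 0,"rz": 1.13},{"jaw": 1,"dx": -4.84,"dy": 4.76,"dz": 0,"rx": 0,"ry": 0,"rz": 1.13},{"jaw": 1,"dx": -4.84,"dy": 4.76,"dz": 0.3,"rx": 0,"ry": 0,"rz": 1.13},{"jaw": 1,"dx": -4.84,"dy": 4.76,"dz": 1.4,"rx": 0,"ry": 0,"rz": 1.13},{"jaw": 1,"dx": -4.84,"dy": 4.76,"dz": 1.4,"rx": 0,"ry": 0,"rz": 1.13}])

```text
t: 35.72
tool_pos: [0.4828, -0.336, 0.1016]
orientation: [-3.137, 0.008, 0.01]
force: [-0.5, -0.4, -0.6]
grip_width: 0.0392
```

```bash
python3 -c "
from h import *
go([.4846,-.3393,.074],np.radians(89.5))"
```

```text
t 35.73 tcp [ 0.4828 -0.336   0.1016] F [-0.5 -0.4 -0.6] w 0.0392 q [ 0.59  0.63 -0.1   1.84  0.09  0.69 -1.14]
x [ 1.    -0.005 -0.006] y [-0.005 -1.    -0.004]
d [0.05 0.08 0.69]
r [ -0.1   -0.06 -29.97]
r [-0.04  0.06  0.03]
```

Emit:
step_arm(deltas=[{"jaw": 1,"dx": 0.04,"dy": 0.06,"dz": 0.4,"rx": 0,"ry": 0.03,"rz": 0.03},{"jaw": 1,"dx": 0.04,"dy": 0.06,"dz": 0.65,"rx": 0,"ry": 0.03,"rz": 0.03},{"jaw": 1,"dx": 0.04,"dy": 0.06,"dz": 0.69,"rx": 0,"ry": 0.03,"rz": 0.03}])

```text
t: 36.1
tool_pos: [0.485, -0.3416, 0.0771]
orientation: [3.141, -0.018, 0.003]
force: [0.1, -0.0, -1.0]
grip_width: 0.0389
```

Emit:
step_arm(deltas=[{"jaw": 1,"dx": 0,"dy": 0,"dz": 0.06,"rx": 0,"ry": 0,"rz": 0},{"jaw": 1,"dx": 0,"dy": 0,"dz": 0.13,"rx": 0,"ry": 0,"rz": 0}])

```text
t: 36.35
tool_pos: [0.4852, -0.3421, 0.0727]
orientation: [3.14, -0.018, 0.004]
force: [-0.1, -0.6, -1.5]
grip_width: 0.0387
```

Emit:
step_arm(deltas=[{"jaw": 1,"dx": 0,"dy": -0.065,"dz": 0.0,"rx": 0,"ry": 0,"rz": 0},{"jaw": 1,"dx": 0,"dy": -0.065,"dz": 0.06,"rx": 0,"ry": 0,"rz": 0},{"jaw": 1,"dx": 0,"dy": -0.065,"dz": 0.12,"rx": 0,"ry": 0,"rz": 0}])

```text
t: 36.72
tool_pos: [0.4846, -0.3393, 0.0675]
orientation: [3.141, -0.018, 0.003]
force: [-1.9, 0.4, 2.8]
grip_width: 0.0388
```

Emit:
step_arm(deltas=[{"jaw": 1,"dx": 0,"dy": 0,"dz": 0.08,"rx": 0,"ry": 0,"rz": 0},{"jaw": 1,"dx": 0,"dy": 0,"dz": 0.14,"rx": 0,"ry": 0,"rz": 0}])

```text
t: 36.98
tool_pos: [0.4847, -0.3395, 0.0618]
orientation: [3.141, -0.019, 0.003]
force: [-2.6, 0.5, 2.6]
grip_width: 0.0392
```

Emit:
step_arm(deltas=[{"jaw": 1,"dx": 0,"dy": 0,"dz": 0.03,"rx": 0,"ry": 0,"rz": 0},{"jaw": 1,"dx": 0,"dy": 0,"dz": 0.05,"rx": 0,"ry": 0,"rz": 0}])

```text
t: 37.22
tool_pos: [0.4848, -0.3393, 0.0601]
orientation: [3.141, -0.018, 0.003]
force: [-4.6, 2.2, 13.7]
grip_width: 0.0393
```

Emit:
step_arm(deltas=[{"jaw": 1,"dx": 0,"dy": 0,"dz": 0.02,"rx": 0,"ry": 0,"rz": 0},{"jaw": 1,"dx": 0,"dy": 0,"dz": 0.03,"rx": 0,"ry": 0,"rz": 0}])

```text
t: 37.48
tool_pos: [0.4848, -0.3394, 0.0601]
orientation: [3.14, -0.018, 0.003]
force: [-8.5, 4.1, 23.2]
grip_width: 0.039
```

Home (stop at 0.0601). Release and go for the box.

Emit:
step_arm(deltas=[{"jaw": 1,"dx": 0,"dy": 0,"dz": -0.05,"rx": 0,"ry": 0,"rz": 0},{"jaw": -0.18,"dx": 0,"dy": 0,"dz": -0.05,"rx": 0,"ry": 0,"rz": 0},{"jaw": -0.18,"dx": 0,"dy": 0,"dz": -0.05,"rx": 0,"ry": 0,"rz": 0},{"jaw": -0.18,"dx": 0,"dy": 0,"dz": -0.05,"rx": 0,"ry": 0,"rz": 0},{"jaw": -0.18,"dx": 0,"dy": 0,"dz": -1,"rx": 0,"ry": 0,"rz": 0},{"jaw": -1,"dx": 0,"dy": 0,"dz": -2.2,"rx": 0,"ry": 0,"rz": 0},{"jaw": -1,"dx": 0,"dy": 0,"dz": -2.2,"rx": 0,"ry": 0,"rz": 0}])

```text
t: 38.35
tool_pos: [0.4868, -0.3404, 0.1503]
orientation: [3.137, -0.018, 0.013]
force: [-0.6, -0.2, -0.8]
grip_width: 0.0837
```

```bash
python3 -c "
from h import *
go([.460,.1763,.13],np.radians(95.6))"
```

```text
t 38.35 tcp [ 0.4868 -0.3404  0.1503] F [-0.6 -0.2 -0.8] w 0.0837 q [ 0.6   0.56 -0.11  1.79  0.08  0.78 -1.13]
x [ 1.    -0.012  0.008] y [-0.012 -1.     0.004]
d [ -0.82 -12.91   0.45]
r [-0.11 -0.07 28.96]
r [ 0.04 -0.07 -1.04]
```

Emit:
step_arm(deltas=[{"jaw": -1,"dx": -0.82,"dy": -12.9,"dz": -0.3,"rx": 0,"ry": 0,"rz": -1.04},{"jaw": -1,"dx": -0.82,"dy": -12.9,"dz": -0.3,"rx": 0,"ry": 0,"rz": -1.04},{"jaw": -1,"dx": -0.82,"dy": -12.9,"dz": -0.3,"rx": 0,"ry": 0,"rz": -1.04},{"jaw": -1,"dx": -0.82,"dy": -12.9,"dz": -0.3,"rx": 0,"ry": 0,"rz": -1.04},{"jaw": -1,"dx": -0.82,"dy": -12.9,"dz": -0.3,"rx": 0,"ry": 0,"rz": -1.04},{"jaw": -1,"dx": -0.82,"dy": -12.9,"dz": -0.3,"rx": 0,"ry": 0,"rz": -1.04},{"jaw": -1,"dx": -0.82,"dy": -12.9,"dz": -0.3,"rx": 0,"ry": 0,"rz": -1.04},{"jaw": -1,"dx": -0.82,"dy": -12.9,"dz": -0.3,"rx": 0,"ry": 0,"rz": -1.04}])

```text
t: 39.35
tool_pos: [0.4583, 0.1619, 0.1574]
orientation: [3.137, 0.153, 0.003]
force: [0.5, -0.1, 0.6]
grip_width: 0.0856
```

```bash
python3 -c "
from h import *
go([.460,.1763,.10],np.radians(95.6))"; python3 loc.py 12|grep -E 'side .*(23|22)[0-9]\.\]'
```

```text
t 39.35 tcp [0.4583 0.1619 0.1574] F [ 0.5 -0.1  0.6] w 0.0856 q [-0.34  0.43 -0.14  2.05  0.09  0.67 -2.01]
x [0.995 0.097 0.002] y [ 0.097 -0.995  0.001]
d [ 0.07 -0.35  1.44]
r [-3.e-02 -1.e-02  3.e+01]
r [ 0.01 -0.02 -0.  ]
side [312. 315.] 378 [464.9 177.3] [84.3 50.5] 6.2 bgr [226. 229. 230.]
side [283. 346.] 301 [516.9 299.9] [53.2 53.3] 62.9 bgr [ 62. 122. 227.]
side [349. 409.] 413 [300.6 435.8] [55.  54.2] 69.2 bgr [ 57. 119. 223.]
```

Emit:
step_arm(deltas=[{"jaw": -1,"dx": 0.05,"dy": -0.25,"dz": 0.8,"rx": 0,"ry": 0,"rz": 0},{"jaw": -1,"dx": 0.05,"dy": -0.25,"dz": 1.3,"rx": 0,"ry": 0,"rz": 0},{"jaw": -1,"dx": 0.05,"dy": -0.25,"dz": 1.3,"rx": 0,"ry": 0,"rz": 0}])

```text
t: 39.83
tool_pos: [0.4588, 0.1696, 0.1044]
orientation: [3.136, 0.154, -0.002]
force: [-0.5, 0.4, 0.8]
grip_width: 0.0852
```

```bash
python3 -c "
from h import *
go([.460,.1763,.046],np.radians(95.6))"
```

```text
t 39.83 tcp [0.4588 0.1696 0.1044] F [-0.5  0.4  0.8] w 0.0852 q [-0.37  0.51 -0.12  2.09  0.12  0.54 -2.05]
x [ 0.995  0.098 -0.001] y [ 0.098 -0.995  0.002]
d [ 0.05 -0.17  1.46]
r [-2.e-02  3.e-02 -3.e+01]
r [0.02 0.01 0.  ]
```

Emit:
step_arm(deltas=[{"jaw": -1,"dx": 0.03,"dy": -0.17,"dz": 0.5,"rx": 0,"ry": 0,"rz": 0},{"jaw": -1,"dx": 0.03,"dy": -0.17,"dz": 1.46,"rx": 0,"ry": 0,"rz": 0},{"jaw": -1,"dx": 0.03,"dy": -0.17,"dz": 1.46,"rx": 0,"ry": 0,"rz": 0},{"jaw": 1,"dx": 0.03,"dy": -0.17,"dz": 1.46,"rx": 0,"ry": 0,"rz": 0},{"jaw": 1,"dx": 0.03,"dy": -0.17,"dz": 1.46,"rx": 0,"ry": 0,"rz": 0},{"jaw": 1,"dx": 0.03,"dy": -0.17,"dz": 1.46,"rx": 0,"ry": 0,"rz": 0},{"jaw": 1,"dx": 0.03,"dy": -0.17,"dz": 1.46,"rx": 0,"ry": 0,"rz": 0},{"jaw": 1,"dx": 0.03,"dy": -0.17,"dz": 1.46,"rx": 0,"ry": 0,"rz": 0}], squeeze=60)

```text
t: 40.83
tool_pos: [0.4613, 0.1771, 0.049]
orientation: [3.138, 0.153, 0.007]
force: [-1.4, -0.8, 10.0]
grip_width: 0.0428
```

Emit:
step_arm(deltas=[{"jaw": 1,"dx": 0,"dy": 0,"dz": 0,"rx": 0,"ry": 0,"rz": 0},{"jaw": 1,"dx": 0,"dy": 0,"dz": -1,"rx": 0,"ry": 0,"rz": 0},{"jaw": 1,"dx": 0,"dy": 0,"dz": -2,"rx": 0,"ry": 0,"rz": 0},{"jaw": 1,"dx": 0,"dy": 0,"dz": -2.8,"rx": 0,"ry": 0,"rz": 0},{"jaw": 1,"dx": 0,"dy": 0,"dz": -2.8,"rx": 0,"ry": 0,"rz": 0}])

```text
t: 41.45
tool_pos: [0.4616, 0.1775, 0.1624]
orientation: [-3.137, -0.152, -0.011]
force: [0.0, 0.4, -1.7]
grip_width: 0.0433
```

```bash
python3 -c "
from h import *
go([.4845,-.1838,.15],np.radians(89.5))"
```

```text
t 41.45 tcp [0.4616 0.1775 0.1624] F [ 0.   0.4 -1.7] w 0.0433 q [-0.36  0.43 -0.14  2.03  0.1   0.69 -2.04]
x [0.995 0.097 0.007] y [ 0.097 -0.995 -0.001]
d [-0.31  9.04  0.3 ]
r [ 1.100e-01 -2.000e-02 -2.899e+01]
r [-0.01 -0.07  1.01]
```

Emit:
step_arm(deltas=[{"jaw": 1,"dx": -0.29,"dy": 9.04,"dz": 0.1,"rx": 0,"ry": 0,"rz": 1.01},{"jaw": 1,"dx": -0.29,"dy": 9.04,"dz": 0.1,"rx": 0,"ry": 0,"rz": 1.01},{"jaw": 1,"dx": -0.29,"dy": 9.04,"dz": 0.1,"rx": 0,"ry": 0,"rz": 1.01},{"jaw": 1,"dx": -0.29,"dy": 9.04,"dz": 0.1,"rx": 0,"ry": 0,"rz": 1.01},{"jaw": 1,"dx": -0.29,"dy": 9.04,"dz": 0.1,"rx": 0,"ry": 0,"rz": 1.01},{"jaw": 1,"dx": -0.29,"dy": 9.04,"dz": 0.1,"rx": 0,"ry": 0,"rz": 1.01},{"jaw": 1,"dx": -0.29,"dy": 9.04,"dz": 0.1,"rx": 0,"ry": 0,"rz": 1.01},{"jaw": 1,"dx": -0.29,"dy": 9.04,"dz": 0.1,"rx": 0,"ry": 0,"rz": 1.01}])

```text
t: 42.45
tool_pos: [0.4835, -0.1835, 0.1553]
orientation: [-3.141, 0.013, -0.002]
force: [0.6, 0.6, -1.0]
grip_width: 0.0429
```

Emit:
step_arm(deltas=[{"jaw": 1,"dx": 0,"dy": 0,"dz": 0,"rx": 0,"ry": 0,"rz": 0},{"jaw": 1,"dx": 0,"dy": 0,"dz": 0,"rx": 0,"ry": 0,"rz": 0}])

```text
t: 42.7
tool_pos: [0.4841, -0.1828, 0.1559]
orientation: [3.141, -0.01, 0.003]
force: [0.6, -1.1, -0.8]
grip_width: 0.0431
```

```bash
python3 -c "
from h import *
go([.4853,-.1838,.079],np.radians(89.5))"
```

```text
t 42.7 tcp [ 0.4841 -0.1828  0.1559] F [ 0.6 -1.1 -0.8] w 0.0431 q [ 0.35  0.46 -0.11  1.98  0.07  0.7  -1.38]
x [ 1.    -0.006  0.002] y [-0.006 -1.     0.   ]
d [0.03 0.02 1.92]
r [ 3.000e-02  1.000e-02 -2.998e+01]
r [ 0.   -0.02  0.02]
```

Emit:
step_arm(deltas=[{"jaw": 1,"dx": 0.03,"dy": 0.02,"dz": 0.7,"rx": 0,"ry": 0,"rz": 0.02},{"jaw": 1,"dx": 0.03,"dy": 0.02,"dz": 1.4,"rx": 0,"ry": 0,"rz": 0.02},{"jaw": 1,"dx": 0.03,"dy": 0.02,"dz": 1.9,"rx": 0,"ry": 0,"rz": 0.02},{"jaw": 1,"dx": 0.03,"dy": 0.02,"dz": 2.05,"rx": 0,"ry": 0,"rz": 0.02}])

```text
t: 43.2
tool_pos: [0.485, -0.184, 0.0729]
orientation: [3.141, -0.014, 0.001]
force: [-0.5, 0.8, -0.4]
grip_width: 0.0429
```

Emit:
step_arm(deltas=[{"jaw": 1,"dx": 0,"dy": 0,"dz": 0.07,"rx": 0,"ry": 0,"rz": 0},{"jaw": 1,"dx": 0,"dy": 0,"dz": 0.11,"rx": 0,"ry": 0,"rz": 0}])

```text
t: 43.45
tool_pos: [0.4858, -0.1849, 0.07]
orientation: [3.141, -0.016, 0.005]
force: [1.2, -0.5, -0.4]
grip_width: 0.043
```

Emit:
step_arm(deltas=[{"jaw": 1,"dx": 0,"dy": -0.025,"dz": 0.06,"rx": 0,"ry": 0,"rz": 0},{"jaw": 1,"dx": 0,"dy": -0.025,"dz": 0.14,"rx": 0,"ry": 0,"rz": 0},{"jaw": 1,"dx": 0,"dy": -0.025,"dz": 0.18,"rx": 0,"ry": 0,"rz": 0}])

```text
t: 43.82
tool_pos: [0.4857, -0.184, 0.0625]
orientation: [3.141, -0.016, 0.005]
force: [1.1, -0.1, 3.7]
grip_width: 0.0427
```

Emit:
step_arm(deltas=[{"jaw": 1,"dx": 0,"dy": 0,"dz": 0.06,"rx": 0,"ry": 0,"rz": 0},{"jaw": 1,"dx": 0,"dy": 0,"dz": 0.1,"rx": 0,"ry": 0,"rz": 0}])

```text
t: 44.08
tool_pos: [0.4855, -0.184, 0.059]
orientation: [3.141, -0.017, 0.004]
force: [-7.5, 2.8, 35.5]
grip_width: 0.0428
```

Emit:
step_arm(deltas=[{"jaw": 1,"dx": 0,"dy": 0,"dz": 0.03,"rx": 0,"ry": 0,"rz": 0},{"jaw": 1,"dx": 0,"dy": 0,"dz": 0.03,"rx": 0,"ry": 0,"rz": 0}])

```text
t: 44.32
tool_pos: [0.4855, -0.184, 0.059]
orientation: [3.14, -0.017, 0.005]
force: [-6.9, 2.6, 34.2]
grip_width: 0.043
```

The box stops at 0.059 as predicted. I'll release it, retreat, and look.

Emit:
step_arm(deltas=[{"jaw": 1,"dx": 0,"dy": 0,"dz": -0.1,"rx": 0,"ry": 0,"rz": 0},{"jaw": -0.26,"dx": 0,"dy": 0,"dz": -0.12,"rx": 0,"ry": 0,"rz": 0},{"jaw": -0.26,"dx": 0,"dy": 0,"dz": -0.12,"rx": 0,"ry": 0,"rz": 0},{"jaw": -0.26,"dx": 0,"dy": 0,"dz": -0.12,"rx": 0,"ry": 0,"rz": 0},{"jaw": -0.26,"dx": 0,"dy": 0,"dz": -1,"rx": 0,"ry": 0,"rz": 0},{"jaw": -0.26,"dx": 0,"dy": 0,"dz": -2.2,"rx": 0,"ry": 0,"rz": 0},{"jaw": -0.26,"dx": 0,"dy": 1,"dz": -3.5,"rx": 0,"ry": 0,"rz": 0}])

```text
t: 45.2
tool_pos: [0.4851, -0.2194, 0.1957]
orientation: [-3.14, 0.008, -0.002]
force: [2.1, -0.9, 0.0]
grip_width: 0.0538
```

Emit:
step_arm(deltas=[{"jaw": -0.26,"dx": 0,"dy": 4,"dz": -0.8,"rx": 0,"ry": 0,"rz": 0},{"jaw": -0.26,"dx": 0,"dy": 5,"dz": -0.8,"rx": 0,"ry": 0,"rz": 0},{"jaw": -0.26,"dx": 0,"dy": 6.5,"dz": -0.8,"rx": 0,"ry": 0,"rz": 0},{"jaw": -0.26,"dx": 0,"dy": 6.5,"dz": -0.8,"rx": 0,"ry": 0,"rz": 0},{"jaw": -0.26,"dx": 0,"dy": 6.5,"dz": -0.8,"rx": 0,"ry": 0,"rz": 0},{"jaw": -0.26,"dx": 0,"dy": 6.5,"dz": -0.8,"rx": 0,"ry": 0,"rz": 0},{"jaw": -0.26,"dx": 0,"dy": 6.5,"dz": -0.8,"rx": 0,"ry": 0,"rz": 0}])

```text
t: 46.08
tool_pos: [0.4827, -0.4798, 0.2265]
orientation: [-3.141, 0.013, -0.003]
force: [0.1, -0.1, -0.6]
grip_width: 0.0535
```

```bash
python3 -c "
from h import *
st();p,d=snap('top','t20');q,e=snap('side','s20');C=cloud('top',d)
a=cv2.resize(p[130:370,120:540],(800,457));cv2.imwrite('pics/t20c.png',a);cv2.imwrite('pics/s20c.png',cv2.resize(q[100:400,180:420],(480,600)))
for n,x,y in(('cup',.484,-.1055),('box',.484,-.184),('push',.4835,-.2625),('case',.483,-.34),('reamer',.669,.1185)):
  m=(np.hypot(C[...,0]-x,C[...,1]-y)<.014);z=C[...,2][m];print(n,m.sum(),np.percentile(z,[5,50,95]).round(4))
W=C[145:210,160:215].reshape(-1,3);B=W[(W[:,2]>.273)&(W[:,2]<.3)];print('bar',len(B),np.median(B,0).round(4))
"
```

```text
t 46.08 tcp [ 0.4827 -0.4798  0.2265] F [ 0.1 -0.1 -0.6] w 0.0535 q [ 0.77  0.61 -0.09  1.46  0.06  1.08 -0.91]
x [ 1.    -0.008  0.002] y [-0.008 -1.    -0.001]
cup 94 [0.0536 0.0573 0.0621]
box 91 [0.0559 0.0606 0.0655]
push 95 [0.0562 0.0604 0.0655]
case 87 [0.0548 0.0587 0.0625]
reamer 83 [0.096  0.1013 0.1065]
bar 538 [0.648  0.2802 0.2862]
```

View pics/t20c.png

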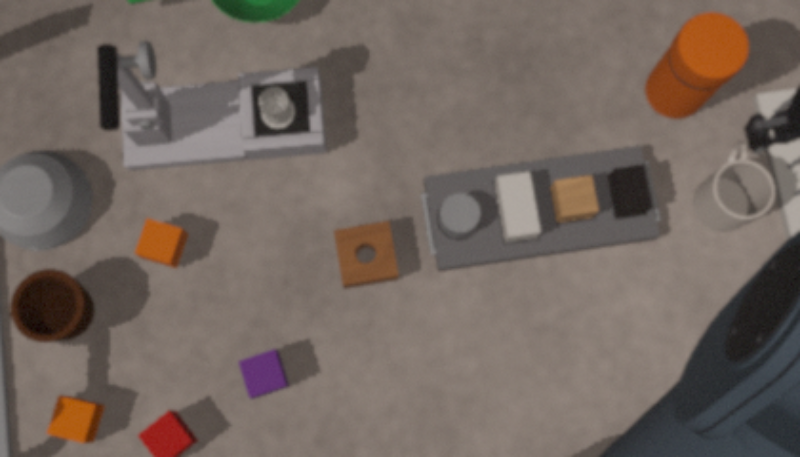

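View pics/s20c.png

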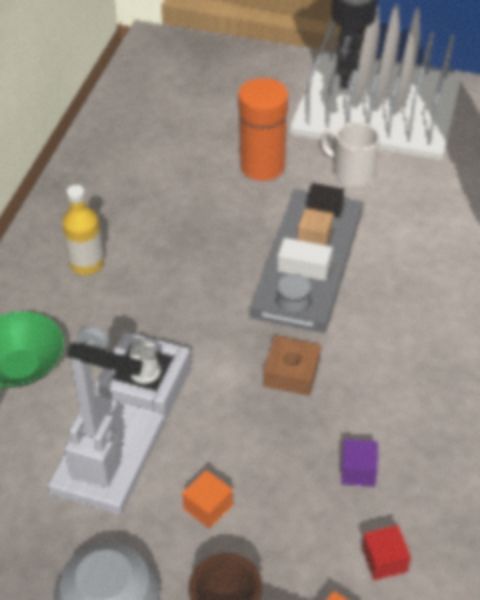

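Everything stands in the right cut-out. But the depth medians put the box and pusher tops about 2–3 mm higher than the cup's, and I had lifted slightly before opening. I'll re-press each one from above with shut fingers.

```bash
python3 -c "
from h import *
go([.483,-.340,.10],np.radians(89.5))"
```

```text
t 46.17 tcp [ 0.4827 -0.48    0.2269] F [0.  0.  0.1] w 0.0538 q [ 0.77  0.61 -0.09  1.46  0.06  1.08 -0.91]
x [ 1.    -0.008  0.002] y [-0.008 -1.    -0.   ]
d [-0.03 -3.5   3.17]
r [  0.03  -0.   -29.99]
r [-0.   -0.02  0.01]
```

Emit:
step_arm(deltas=[{"jaw": 1,"dx": -0.03,"dy": -1.5,"dz": 0,"rx": 0,"ry": 0,"rz": 0},{"jaw": 1,"dx": -0.03,"dy": -3,"dz": 0,"rx": 0,"ry": 0,"rz": 0},{"jaw": 1,"dx": -0.03,"dy": -3.5,"dz": 0.5,"rx": 0,"ry": 0,"rz": 0},{"jaw": 1,"dx": -0.03,"dy": -3.5,"dz": 1.7,"rx": 0,"ry": 0,"rz": 0},{"jaw": 1,"dx": -0.03,"dy": -3.5,"dz": 2.8,"rx": 0,"ry": 0,"rz": 0},{"jaw": 1,"dx": -0.03,"dy": -3.5,"dz": 3.1,"rx": 0,"ry": 0,"rz": 0},{"jaw": 1,"dx": -0.03,"dy": -3.5,"dz": 3.3,"rx": 0,"ry": 0,"rz": 0},{"jaw": 1,"dx": -0.03,"dy": -3.5,"dz": 3.45,"rx": 0,"ry": 0,"rz": 0}])

```text
t: 47.18
tool_pos: [0.4833, -0.3423, 0.0897]
orientation: [3.14, -0.016, 0.006]
force: [0.3, 0.2, 0.0]
grip_width: 0.0002
```

Emit:
step_arm(deltas=[{"jaw": 1,"dx": 0,"dy": 0,"dz": 0.1,"rx": 0,"ry": 0,"rz": 0},{"jaw": 1,"dx": 0,"dy": 0,"dz": 0.15,"rx": 0,"ry": 0,"rz": 0}])

```text
t: 47.42
tool_pos: [0.4828, -0.3423, 0.0832]
orientation: [3.14, -0.017, 0.005]
force: [0.5, 0.4, 3.4]
grip_width: -0.0001
```

Emit:
step_arm(deltas=[{"jaw": 1,"dx": 0,"dy": 0,"dz": 0.04,"rx": 0,"ry": 0,"rz": 0},{"jaw": 1,"dx": 0,"dy": 0,"dz": 0.06,"rx": 0,"ry": 0,"rz": 0}])

```text
t: 47.68
tool_pos: [0.483, -0.3423, 0.083]
orientation: [3.139, -0.017, 0.006]
force: [-6.9, 5.2, 33.7]
grip_width: -0.0003
```

Emit:
step_arm(deltas=[{"jaw": 1,"dx": 0,"dy": 0,"dz": -0.4,"rx": 0,"ry": 0,"rz": 0},{"jaw": 1,"dx": 0,"dy": -1.9,"dz": -0.4,"rx": 0,"ry": 0,"rz": 0},{"jaw": 1,"dx": 0,"dy": -1.9,"dz": -0.4,"rx": 0,"ry": 0,"rz": 0},{"jaw": 1,"dx": 0,"dy": -1.9,"dz": -0.15,"rx": 0,"ry": 0,"rz": 0},{"jaw": 1,"dx": 0,"dy": -1.9,"dz": -0.05,"rx": 0,"ry": 0,"rz": 0},{"jaw": 1,"dx": 0,"dy": -1.9,"dz": 0,"rx": 0,"ry": 0,"rz": 0}])

```text
t: 48.42
tool_pos: [0.4841, -0.266, 0.0828]
orientation: [3.141, -0.018, 0.006]
force: [-11.6, 14.0, 65.2]
grip_width: -0.0001
```

Emit:
step_arm(deltas=[{"jaw": 1,"dx": 0,"dy": 0,"dz": -0.5,"rx": 0,"ry": 0,"rz": 0},{"jaw": 1,"dx": 0,"dy": -2.0,"dz": -0.5,"rx": 0,"ry": 0,"rz": 0},{"jaw": 1,"dx": 0,"dy": -2.0,"dz": -0.5,"rx": 0,"ry": 0,"rz": 0},{"jaw": 1,"dx": 0,"dy": -2.0,"dz": -0.2,"rx": 0,"ry": 0,"rz": 0},{"jaw": 1,"dx": 0,"dy": -2.0,"dz": -0.1,"rx": 0,"ry": 0,"rz": 0},{"jaw": 1,"dx": 0,"dy": -2.0,"dz": -0.08,"rx": 0,"ry": 0,"rz": 0}])

```text
t: 49.18
tool_pos: [0.4841, -0.1871, 0.0832]
orientation: [3.141, -0.019, 0.003]
force: [-2.9, 4.8, 16.9]
grip_width: 0.0001
```

Emit:
step_arm(deltas=[{"jaw": 1,"dx": 0,"dy": 0,"dz": 0.02,"rx": 0,"ry": 0,"rz": 0},{"jaw": 1,"dx": 0,"dy": 0,"dz": 0.02,"rx": 0,"ry": 0,"rz": 0}])

```text
t: 49.42
tool_pos: [0.4841, -0.1869, 0.0831]
orientation: [3.141, -0.019, 0.004]
force: [-2.7, 6.2, 19.8]
grip_width: 0.0005
```

Emit:
step_arm(deltas=[{"jaw": 1,"dx": 0,"dy": 0,"dz": -0.5,"rx": 0,"ry": 0,"rz": 0},{"jaw": 1,"dx": 0,"dy": -1.95,"dz": -0.5,"rx": 0,"ry": 0,"rz": 0},{"jaw": 1,"dx": 0,"dy": -1.95,"dz": -0.5,"rx": 0,"ry": 0,"rz": 0},{"jaw": 1,"dx": 0,"dy": -1.95,"dz": -0.2,"rx": 0,"ry": 0,"rz": 0},{"jaw": 1,"dx": 0,"dy": -1.95,"dz": -0.1,"rx": 0,"ry": 0,"rz": 0},{"jaw": 1,"dx": 0,"dy": -1.95,"dz": -0.02,"rx": 0,"ry": 0,"rz": 0}])

```text
t: 50.18
tool_pos: [0.4843, -0.1096, 0.0829]
orientation: [3.14, -0.02, 0.001]
force: [-9.2, 0.5, 48.8]
grip_width: 0.0
```

All four tops are now at the home height (TCP 0.083). I'll retreat, do a final check, and hand in.

Emit:
step_arm(deltas=[{"jaw": 1,"dx": 0,"dy": 0,"dz": -1,"rx": 0,"ry": 0,"rz": 0},{"jaw": 1,"dx": 0,"dy": 0,"dz": -2.5,"rx": 0,"ry": 0,"rz": 0},{"jaw": 1,"dx": 0,"dy": 2,"dz": -4,"rx": 0,"ry": 0,"rz": 0},{"jaw": 1,"dx": 0,"dy": 4,"dz": -4,"rx": 0,"ry": 0,"rz": 0},{"jaw": 1,"dx": 0,"dy": 7,"dz": -4,"rx": 0,"ry": 0,"rz": 0},{"jaw": 1,"dx": 0,"dy": 9,"dz": -4,"rx": 0,"ry": 0,"rz": 0},{"jaw": 1,"dx": 0,"dy": 9,"dz": -4,"rx": 0,"ry": 0,"rz": 0},{"jaw": 1,"dx": 0,"dy": 9,"dz": -4,"rx": 0,"ry": 0,"rz": 0}])

```text
t: 51.18
tool_pos: [0.4795, -0.4711, 0.2433]
orientation: [3.141, -0.019, 0.003]
force: [1.4, 0.5, -0.5]
grip_width: -0.0001
```

```bash
python3 -c "
from h import *
st();p,d=snap('top','t30');C=cloud('top',d)
for n,x,y in(('cup',.484,-.1055),('box',.484,-.184),('push',.4835,-.2625),('case',.483,-.34),('reamer',.669,.1185)):
  m=(np.hypot(C[...,0]-x,C[...,1]-y)<.014);z=C[...,2][m];print(n,m.sum(),np.percentile(z,[5,50,95]).round(4))
W=C[145:210,160:215].reshape(-1,3);B=W[(W[:,2]>.273)&(W[:,2]<.3)];print('bar',len(B),np.median(B,0).round(4))
cv2.imwrite('pics/t30c.png',cv2.resize(p[130:300,120:540],(800,324)))
"
```

```text
t 51.17 tcp [ 0.4795 -0.4711  0.2433] F [ 1.4  0.5 -0.5] w -0.0001 q [ 0.71  0.58 -0.01  1.46  0.01  1.1  -0.88]
x [ 1.    -0.012  0.002] y [-0.012 -1.     0.001]
cup 95 [0.0536 0.0572 0.0618]
box 93 [0.0532 0.0568 0.062 ]
push 93 [0.053  0.0576 0.062 ]
case 94 [0.0535 0.058  0.0614]
reamer 87 [0.0956 0.1012 0.106 ]
bar 531 [0.647  0.2801 0.2864]
```

View pics/t30c.png

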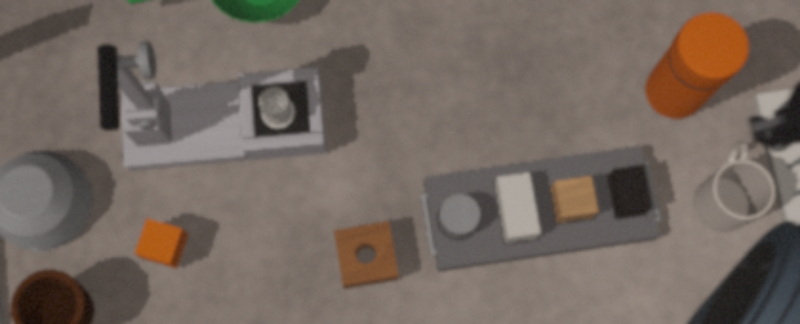

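All four accessories now read 57–58 mm high, which is home. The reamer is seated in the well (crop (275,108)), the arm is upright at rest, and the bystanders are where they were. Handing in.

```bash
python3 -c "
from plant import manip
print(manip.close_job())"
```

```text
the job is handed in; nothing more can be done
None
```

The job is done and handed in at about 51 s of robot time; no verdict is reported.

- **Reamer:** I took it from the stand and felt about the well floor until the stem dropped in, about 7 mm off the well's centre. I then pushed it home. A light press on its dome made contact at 0.1302 m, against 0.130 m predicted for home.
- **Press arm:** I pulled it down to its stop; the depth picture gave about 1.2 rad, and it cleared the reamer. I then eased it back to rest over about 3 s while gripping the bar. In the last picture it stands upright, with the bar where it was at the start.
- **Accessories:** All four were there: cup, box, wooden pusher and black case. Each is in its own cut-out. My first check disagreed: the pusher and box stood about 2–3 mm high, because I had lifted slightly before letting go. I re-pressed all four from above. Each then stopped at the home height, and depth reads their tops at 57–58 mm, against 58 mm nominal.
- **Forces:** The highest wrist force I read was about 65 N, pressing the pusher with the shut fingertips. That is below the 120 N wrist limit. The 40 N limit is for the arm or the gripper's body, and only the fingertips touched the pusher.
- **Bystanders:** The mug, flask, bowls and mortar look unmoved in the last pictures, though I did not measure their positions again.

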